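Stack and close the rock specimen trays

ROBOT

A 6-joint arm with a two-finger parallel gripper is mounted at the origin on the work surface. World frame = base frame: x ahead of the robot, y to its left, z up, the work surface at z = 0. Lengths are in m, angles in degrees, forces in N, time in s.
With the tool pointing down it reaches from about 0.35 to 0.875 m from the base axis. Payload 4.2 kg.
Tool frame: the origin (TCP) lies on the centre line of the jaws, within the pads' length; the fingertips stand 25 mm ahead of it and the grasp point (between the pads) lies 6 mm ahead of it; z points along the fingers, y is the line along which they close (so a half turn about z gives the same grasp; the last joint's range is limited). The gripper opens to 87 mm and grips with 3 to 60 N. Pads are 19 mm wide; open, the fingers measure 117 mm over their backs; the gripper's body (75 mm by 190 mm) begins 51 mm behind the grasp point.
Start: joints at [86.608, 22.042, 0.453, 0, -68.411, -14.817], TCP at [0.195, 0.594, 0.248] pointing down, gripper open.
Joint ranges: [-179.83, 179.83], [-69.29, 118.12], [-61.27, 80.66], [-181.25, 117.63], [-171.15, -9.14], [-177.46, 177.46]. Speed limits (degrees/s): [159.86, 159.86, 180, 180, 180, 180].

INTERFACE

Orientations are given as a 3x3 rotation matrix whose columns are the frame's x, y, z axes.
In Python, from station import r gives the robot as it stands.
- The arm moves only by the tool move_arm, never from a script. Its argument "series" is a list of rows, each an object with "grip": the opening, from 0 (shut) to 1 (fully open); "xyz": the shift along the tool's x, y, z in mm, a list of three; "angular": the turn, a rotation vector about the tool's x, y, z in rad, a list of three. A call has 1 to 10 rows; each row is the pose to reach, as a shift and turn from the pose commanded when the call began, along the tool's axes at that moment; what a row does not reach only later rows make up. A row lasts 1/10 s, in which the tool goes at most 50 mm and 8.59 degrees, less where a joint would pass 70% of its speed; a pose out of reach is approached as far as the arm can. A call with a gripper value outside its range is refused whole. The fingers move at their own pace and stop on an object; the grip force is fixed at half the most. Time passes only in rows, so rows that repeat a pose let the fingers close. It gives the time, the measured TCP pose, the force, the opening and the grip force at its end, in the units of the state.
- r.sense(): the state, without advancing time (a new reading comes with each control period).
- r.capture(name): name is "scene" or "top"; returns a dict with "img" (400x640x3 uint8, red, green, blue), "camera_matrix" (3x3 intrinsics, pixels), "rvec" (rotation vector, rad) and "tvec" (3), from world to camera coordinates, as OpenCV has them. Camera axes: x right, y down, z forward; pixel columns grow to the right and rows downward; lengths in m; the calibration is good to about 2 mm. A picture is of the moment at which its call begins. There is no depth.
- r.finish_job(): hands the job in; it is judged then, once.
The state is a dict: "time_s": time; "joints": joint angles; "joint_velocities": joint speeds; "effort": joint torques, N m; "tcp_pos": TCP position; "ee_rot": TCP orientation; "wrist_force": force on the tool from outside, world axes, zero at the start; "moment": the same for the moment, N m; "gripper_width": opening from 0.0 (shut) to 1.0 (fully open); "gripper_force": force on a finger pad.
Only numpy, scipy, OpenCV 4.12 (cv2) and the standard library are available. Lean on these libraries where they do the work, as an engineer would, in place of code of your own. Each camera call takes 0.05 s, during which the arm holds its last target. There are 200 camera calls.

TASK

Pack up the rock lesson: first move the jar from the stack's base onto the cork mat, upright and wholly on it. Then stack all the specimen trays that are there on the base, in any order, every corner pin fully down in the socket below; put the white lid on top in the same way and press both its red clips until each snaps down. Keep trays, lid and jar from tipping over, and leave the other things on the table alone.

Things in the scene. Friction and masses are not known exactly. Their poses are not given: they have to be found in the camera images.
- base: fixed grey base plate of the stack, 150 x 120 x 8 mm, with four black 20 mm corner columns up to z 24, each with a 13 mm square socket 16 deep, at x +-55, y +-40. Origin: centre of its underside, on the table; x along the 150 side. A tray seated on it has its origin 12 mm above the base's; each next tray or the lid 32 mm higher. Trays and lid fit either way round (half a turn).
- tray_yellow: Yellow specimen tray, loose, absent in some runs, 130 x 100 mm (x, y), 0.22 kg. Origin: centre of the plane of its pin tips. Four corner pins at x +-55, y +-40, 12 long, 9 in diameter, tapered; above each a 20 mm column up to z 44 with a 13 mm square socket. White grip rib in the middle: 10 mm thick in x, 94 long in y, top at z 44; floor top z 16, free 57 mm either side of the rib. Walls to z 34.
- tray_blue: Blue specimen tray, loose, absent in some runs, 130 x 100 mm (x, y), 0.22 kg. Origin: centre of the plane of its pin tips. Four corner pins at x +-55, y +-40, 12 long, 9 in diameter, tapered; above each a 20 mm column up to z 44 with a 13 mm square socket. White grip rib in the middle: 10 mm thick in x, 94 long in y, top at z 44; floor top z 16, free 57 mm either side of the rib. Walls to z 34.
- tray_orange: Orange specimen tray, loose, absent in some runs, 130 x 100 mm (x, y), 0.22 kg. Origin: centre of the plane of its pin tips. Four corner pins at x +-55, y +-40, 12 long, 9 in diameter, tapered; above each a 20 mm column up to z 44 with a 13 mm square socket. White grip rib in the middle: 10 mm thick in x, 94 long in y, top at z 44; floor top z 16, free 57 mm either side of the rib. Walls to z 34.
- tray_green: Green specimen tray, loose, absent in some runs, 130 x 100 mm (x, y), 0.22 kg. Origin: centre of the plane of its pin tips. Four corner pins at x +-55, y +-40, 12 long, 9 in diameter, tapered; above each a 20 mm column up to z 44 with a 13 mm square socket. White grip rib in the middle: 10 mm thick in x, 94 long in y, top at z 44; floor top z 16, free 57 mm either side of the rib. Walls to z 34.
- lid: white lid of the stack, loose, 130 x 100 mm (x, y), 0.2 kg. Origin: centre of the plane of its pin tips. Four pins just like a tray's under a plate from z 12 to 20. Black grip rib at its centre: 10 mm thick in x, 36 long in y, top at z 48. Two red snap clips at x 0, y +40 and -40.
- clip_l (a joint): snap clip of the lid at its y = +40: how far it is pressed down, 0 (up) to 0.010 m (down). The resistance rises to about 8 N in the first 2 mm, fades to nothing at halfway (5 mm), then the clip snaps down by itself and stays down.
- clip_r (a joint): the same for the snap clip at the lid's y = -40.
- clip_l_top (a point): centre of the top face of clip_l: a red upright button 20 mm in diameter; at first 16 mm above the lid's plate (36 above the lid's origin), when down 6 mm above the plate.
- clip_r_top (a point): centre of the top face of clip_r, the same.
- jar: clear closed jar with a blue cap and a paper label, loose, upright, 52 mm in diameter, 90 mm high, about 0.16 kg; stands on the base plate at the start (underside 8 mm above the table). Origin: centre of its underside, z up.
- mat: fixed round cork mat, 110 mm in diameter, 4 mm thick. Origin: centre of its underside, on the table.
- beaker: bystander, to be left alone: open glass beaker, 72 mm wide, 100 mm high, on the far side of the table
- ring_clamp: bystander, to be left alone: steel ring clamp, 100 mm ring with a rod to its x, 10 mm thick, lying flat on the far side; origin under the ring's centre
- screwdriver: bystander, to be left alone: screwdriver lying on the far side
- cap: bystander, to be left alone: blue bottle cap, 34 mm in diameter, 14 mm high, lying among the trays
- bosshead: bystander, to be left alone: dark steel boss head (clamp block), 34 x 30 x 26 mm with a stub screw, lying among the trays
- bottle: bystander, to be left alone: tall amber bottle, 72 mm in diameter, 220 mm high, at the left
Not all that is in view belongs to the job. Of the things that look like the mat, the largest one is meant.

How it is judged:
By the outcome, as a careful person would: the job done as asked, in the order asked, and still so for the second after the job is handed in, with the robot touching nothing.
Of tray_yellow, tray_blue, tray_orange, tray_green only 2 to 4 are there at a start; the rules pass over those that are not, and their reading is None.
At some moment in a run one of tray_yellow, tray_blue, tray_orange, tray_green, lid may be knocked a few centimetres aside while the robot is not near it.
It also fails if it takes over 210 s, if anything falls off the work surface, if the arm or the gripper's body presses on something with over 40 N, if the wrist force passes 120 N, or if a joint passes its speed limit or range.

## Working session

There is one attempt and no reset: what is moved stays moved. The work goes in short steps, Python scripts to look and compute and a tool call to move; the robot and the scene stay as the last step left them, time stands still between calls to the robot, and variables do not carry over. Pictures are saved under pics/ and viewed, at most 14 in all, crops included, and the job is handed in when it is done.

Besides the shell and the picture viewer there is one more tool, called as name([rows], argument=value, ...), one row to a line, values as JSON. move_arm: Moves the arm, as the interface text tells. Its arguments: {"type":"object","properties":{"series":{"type":"array"}},"required":["series"]}

```bash
ls; mkdir -p pics; python3 - <<'E'
from station import r
import cv2,numpy as np
s=r.sense();print(s['time_s'],s['tcp_pos'],s['ee_rot'],s['wrist_force'],s['gripper_width'])
for n in("scene","top"):
    c=r.capture(n);cv2.imwrite(f'pics/{n}0.png',c['img'][:,:,::-1]);print(n,c['camera_matrix'],c['rvec'],c['tvec'])
E
```

```text
pics
0.0 [0.19510478 0.59319488 0.24644046] [[ 9.49857983e-01 -3.12681020e-01 -6.26633202e-04]
 [-3.12681642e-01 -9.49855681e-01 -2.09200713e-03]
 [ 5.89198170e-05  2.18304637e-03 -9.99997615e-01]] [ 0.17710565  0.5855783  -0.1269557 ] 1.002444093329263
scene [[461.88478755   0.         314.21975669]
 [  0.         461.88478755 199.35495615]
 [  0.           0.           1.        ]] [ 2.11401098  1.4801134  -0.498815  ] [-0.26009707 -0.39067257  1.65382289]
top [[411.59457664   0.         317.21491259]
 [  0.         411.59457664 202.77094715]
 [  0.           0.           1.        ]] [ 2.0998702  -2.10989823  0.17123129] [0.08790771 0.59705555 1.06284691]
```

View pics/scene0.png

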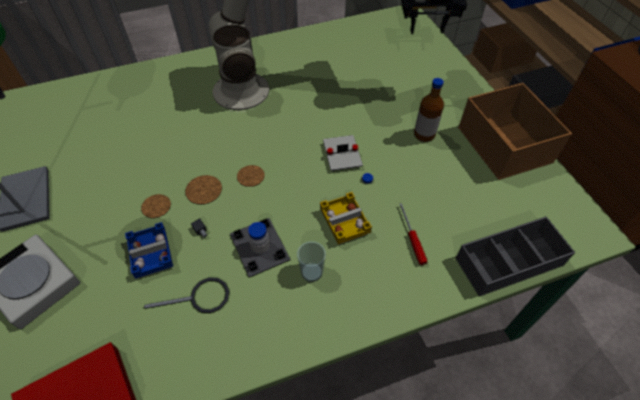

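View pics/top0.png

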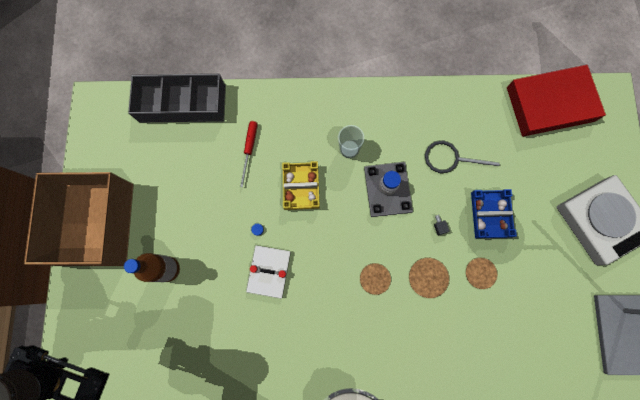

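The scene view shows yellow tray (345,217), blue tray (150,250), lid (342,152), jar on the base (258,245), and the largest cork disc in the middle (203,189). In the top view they are at yellow (300,186), blue (494,214), lid (268,271), base (388,189), jar cap (391,180) and mat (429,277). There are two trays.

```bash
cat > h.py <<'E'
from station import r
import cv2,numpy as np
def cap(n,save=None):
    c=r.capture(n); c['R']=cv2.Rodrigues(np.array(c['rvec'],float))[0]
    if save: cv2.imwrite(f'pics/{save}.png',c['img'][:,:,::-1])
    return c
def ray(c,uv,z):
    uv=np.atleast_2d(np.array(uv,float)); K=c['camera_matrix']
    d=np.c_[uv,np.ones(len(uv))]@np.linalg.inv(K).T@c['R']
    o=-c['R'].T@np.ravel(c['tvec'])
    return (o+d*((z-o[2])/d[:,2:]))[:,:2]
def proj(c,p):
    return cv2.projectPoints(np.array(p,float).reshape(-1,1,3),np.array(c['rvec'],float),np.array(c['tvec'],float),c['camera_matrix'],None)[0][:,0]
def blobs(m,amin=3):
    n,_,st,ce=cv2.connectedComponentsWithStats(m.astype(np.uint8))
    return [(ce[i],st[i]) for i in range(1,n) if st[i][4]>=amin]
def hsv(c): return cv2.cvtColor(c['img'],cv2.COLOR_RGB2HSV)
def crop(c,u,v,w,h,k): 
    return cv2.resize(c['img'][v:v+h,u:u+w,::-1],None,fx=k,fy=k,interpolation=cv2.INTER_CUBIC)
E
python3 - <<'E'
from h import *
t=cap('top');s=cap('scene')
for c in(t,s): print('cam',-c['R'].T@np.ravel(c['tvec']))
print('approx base',ray(t,[388,189],.024),'mat',ray(t,[429,277],.004),'jarcap',ray(t,[391,180],.098),'blue',ray(t,[494,214],.04),'yel',ray(t,[300,186],.04),'lid',ray(t,[268,271],.03), 'bottle',ray(t,[155,268],.1),'beaker',ray(t,[350,140],.05))
a=np.vstack([np.hstack([crop(t,270,152,66,66,6),crop(t,357,152,66,66,6)]),]);
b=np.hstack([crop(t,462,182,66,66,6),crop(t,236,238,66,66,6)])
cv2.imwrite('pics/crops_top.png',cv2.resize(np.vstack([a,b]),(600,600)))
def q(u,v):return crop(s,u,v,64,64,6)
cv2.imwrite('pics/crops_scene.png',cv2.resize(np.vstack([np.hstack([q(314,186),q(228,210)]),np.hstack([q(118,218),q(312,122)])]),(600,600)))
E
```

```text
cam [0.38079032 0.04983923 1.16032816]
cam [ 1.31249194 -0.18619577  1.09457834]
approx base [[ 0.64242698 -0.1134192 ]] mat [[ 0.39846104 -0.21959309]] jarcap [[ 0.64973125 -0.11152736]] blue [[ 0.56632805 -0.39578635]] yel [[0.64959589 0.13386932]] lid [[0.41506278 0.2203589 ]] bottle [[0.42133649 0.5027655 ]] beaker [[ 0.77954138 -0.00769269]]
```

View pics/crops_top.png

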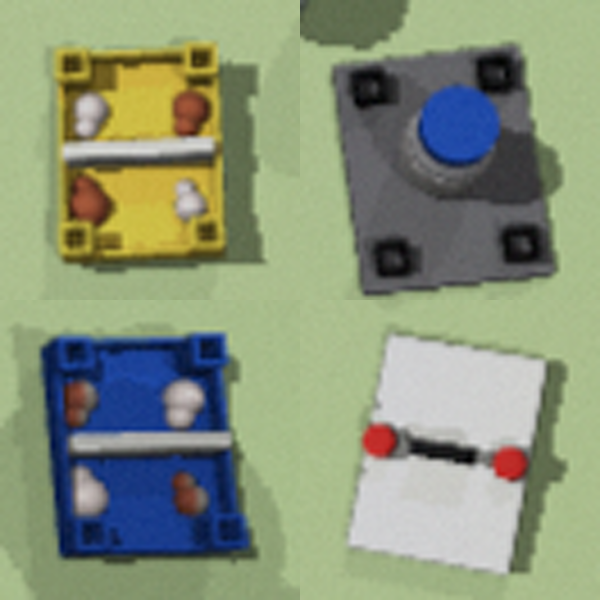

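View pics/crops_scene.png

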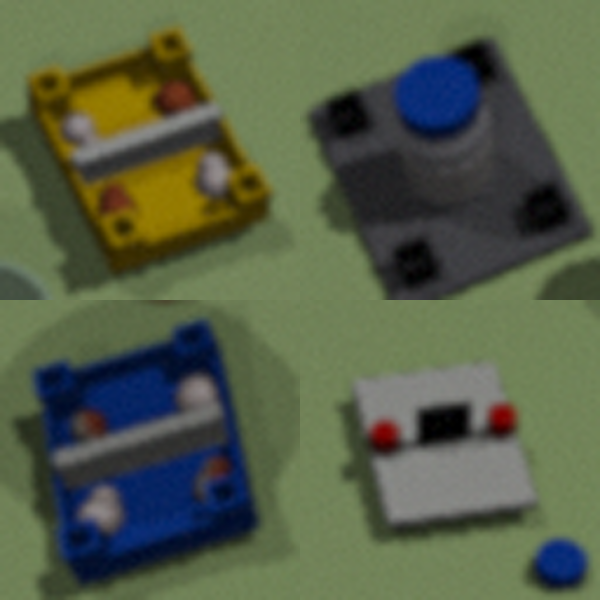

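The crops show clear features to use. The base has four black columns, each tray a white rib, and the lid red clips and a black rib. The jar has a blue cap and stands off-centre on the base, at about (−10,−10) px.

```bash
cat >> h.py <<'E'
def sel(c,m,xy,z,rad):
    "mask m limited to a disc of world radius rad round xy at height z"
    p=proj(c,[[*xy,z],[xy[0]+rad,xy[1],z],[xy[0],xy[1]+rad,z]]); R=max(np.linalg.norm(p[1]-p[0]),np.linalg.norm(p[2]-p[0]))
    k=np.zeros(m.shape,np.uint8); cv2.circle(k,tuple(int(round(a)) for a in p[0]),int(R),1,-1); return m&(k>0)
def base(c,xy,thr=45,dz=0):
    H=hsv(c); m=sel(c,c['img'].max(2)<thr,xy,.016+dz,.095)
    b=sorted(blobs(m,8),key=lambda q:-q[1][4])[:4]; return [(ray(c,q[0],.016+dz)[0].round(4),q[1][4]) for q in b]
def rib(c,xy,z0=0,rad=.075):
    H=hsv(c); m=sel(c,(H[...,1]<60)&(H[...,2]>100),xy,.03+z0,rad)
    n,l,st,ce=cv2.connectedComponentsWithStats(cv2.morphologyEx(m.astype(np.uint8),cv2.MORPH_OPEN,np.ones((2,2)))); i=1+np.argmax(st[1:,4])
    pts=np.argwhere(l==i)[:,::-1]; w=ray(c,pts,.03+z0); e,v=np.linalg.eigh(np.cov(w.T)); d=v[:,1]*np.sign(v[1,1]); a=(w-w.mean(0))@d
    return w.mean(0).round(4),'dir',round(float(np.degrees(np.arctan2(-d[0],d[1]))),2),'len',round(float(np.sqrt(12*a.var())),4),len(pts)
def red(c,xy,z0=0):
    H=hsv(c); m=sel(c,((H[...,0]<8)|(H[...,0]>172))&(H[...,1]>140)&(H[...,2]>60),xy,.028+z0,.07)
    b=sorted(blobs(m,5),key=lambda q:-q[1][4])[:2]; p=[ray(c,q[0],.028+z0)[0] for q in b]; p.sort(key=lambda q:q[1])
    d=p[1]-p[0]; return ((p[0]+p[1])/2).round(4),'dir',round(float(np.degrees(np.arctan2(-d[0],d[1]))),2),'len',np.linalg.norm(d).round(4),[q[1][4] for q in b]
def blue(c,xy,z,rad=.04):
    H=hsv(c); m=sel(c,(abs(H[...,0].astype(int)-112)<12)&(H[...,1]>150)&(H[...,2]>60),xy,z,rad)
    b=max(blobs(m),key=lambda q:q[1][4]); return b[0]
def tri(t,s,a,b):
    P=[c['camera_matrix']@np.c_[c['R'],np.ravel(c['tvec'])] for c in(t,s)]
    X=cv2.triangulatePoints(P[0],P[1],np.array(a,float).reshape(2,1),np.array(b,float).reshape(2,1)).ravel(); return (X[:3]/X[3]).round(4)
E
cat > m.py <<'E'
from h import *
C={n:cap(n) for n in('top','scene')}
for n,c in C.items():
    print(n,'base',base(c,(.642,-.113),40)); 
    print(' yel',rib(c,(.65,.134)),'\n blue',rib(c,(.566,-.396)),'\n lid',red(c,(.415,.22)))
    H=hsv(c); m=sel(c,(H[...,0]>5)&(H[...,0]<22)&(H[...,1]>80),(.398,-.22),.004,.07); b=max(blobs(m),key=lambda q:q[1][4]); print(' mat',ray(c,b[0],.004),b[1])
t,s=C['top'],C['scene']; a,b=blue(t,(.65,-.111),.098),blue(s,(.65,-.111),.098); print('cap',a,b,tri(t,s,a,b),ray(t,a,.09),ray(s,b,.09))
E
python3 m.py
```

```text
top base [(array([ 0.6976, -0.0712]), np.int32(57)), (array([ 0.7066, -0.1497]), np.int32(52)), (array([ 0.5965, -0.1609]), np.int32(52)), (array([ 0.5881, -0.0818]), np.int32(50))]
 yel (array([0.6542, 0.1319]), 'dir', 1.8, 'len', 0.0933, 128) 
 blue (array([ 0.569 , -0.4039]), 'dir', 1.73, 'len', 0.0958, 130) 
 lid (array([0.4149, 0.2223]), 'dir', -10.14, 'len', np.float64(0.0806), [np.int32(39), np.int32(38)])
 mat [[ 0.39711102 -0.2182894 ]] [ 409  258   40   40 1255]
scene base [(array([ 0.6552, -0.1559]), np.int32(187)), (array([ 0.6985, -0.0747]), np.int32(98)), (array([ 0.707 , -0.1531]), np.int32(94)), (array([ 0.5988, -0.1647]), np.int32(77))]
 yel (array([0.6464, 0.1316]), 'dir', -4.72, 'len', 0.1007, 118) 
 blue (array([ 0.5598, -0.3892]), 'dir', 9.39, 'len', 0.0953, 107) 
 lid (array([0.4111, 0.2217]), 'dir', -9.44, 'len', np.float64(0.0807), [np.int32(23), np.int32(20)])
 mat [[ 0.39981723 -0.22113495]] [185 175  37  29 793]
cap [391.50833333 179.1125    ] [257.00446429 229.55803571] [ 0.653  -0.1142  0.094 ] [[ 0.65418033 -0.11417821]] [[ 0.65026043 -0.11433259]]
```

```bash
cat >> h.py <<'E'
from scipy.spatial.transform import Rotation as Ro
def go(x,y,z,yaw):
    "shift (mm) and turn for the tool pointing down at TCP x,y,z with tool x at yaw"
    s=r.sense(); R=np.array(s['ee_rot']); a=np.radians(yaw); c,n=np.cos(a),np.sin(a)
    T=np.array([[c,n,0],[n,-c,0],[0,0,-1]])
    print('xyz',(1000*R.T@(np.array([x,y,z])-s['tcp_pos'])).round(1),'rot',Ro.from_matrix(R.T@T).as_rotvec().round(4))
def st():
    s=r.sense(); R=np.array(s['ee_rot']); print('t',round(s['time_s'],2),'tcp',np.round(s['tcp_pos'],4),'yaw',round(float(np.degrees(np.arctan2(R[1,0],R[0,0]))),2),'F',np.round(s['wrist_force'],1),'M',np.round(s['moment'],2),'w',round(s['gripper_width'],3),'gf',np.round(s['gripper_force'],1))
E
python3 -c "
from h import *
go(.653,-.1142,.25,-84.5)"
```

```text
xyz [656.1 529.2  -2.4] rot [ 6.0000e-04 -4.0000e-04  1.1569e+00]
```

move_arm([
  {"grip": 1, "xyz": [0, 0, -50], "angular": [0, 0, 0]},
  {"grip": 1, "xyz": [0, 0, -100], "angular": [0, 0, 0]},
  {"grip": 1, "xyz": [300, 240, -100], "angular": [0, 0, 1.157]},
  {"grip": 1, "xyz": [300, 240, -100], "angular": [0, 0, 1.157]},
  {"grip": 1, "xyz": [300, 240, -100], "angular": [0, 0, 1.157]},
  {"grip": 1, "xyz": [300, 240, -100], "angular": [0, 0, 1.157]},
  {"grip": 1, "xyz": [300, 240, -100], "angular": [0, 0, 1.157]},
  {"grip": 1, "xyz": [300, 240, -100], "angular": [0, 0, 1.157]},
  {"grip": 1, "xyz": [300, 240, -100], "angular": [0, 0, 1.157]},
  {"grip": 1, "xyz": [300, 240, -100], "angular": [0, 0, 1.157]},
])

```text
time_s: 1.3
tcp_pos: [0.4061, 0.2693, 0.348]
ee_rot: [[0.089, -0.996, 0.0], [-0.996, -0.089, 0.0], [-0.0, -0.001, -1.0]]
wrist_force: [0.3, 1.4, 0.5]
gripper_width: 1.0
gripper_force: 0.0
```

```bash
python3 -c "
from h import *
st();go(.653,-.1142,.20,-84.5)"
```

```text
t 1.3 tcp [0.4061 0.2693 0.348 ] yaw -84.88 F [0.3 1.4 0.5] M [ 0.18 -0.08  0.02] w 1.0 gf 0.0
xyz [ 404.1 -211.6  147.9] rot [-0.0005  0.0003 -0.0066]
```

move_arm([
  {"grip": 1, "xyz": [404, -212, 100], "angular": [0, 0, -0.006]},
  {"grip": 1, "xyz": [404, -212, 100], "angular": [0, 0, -0.006]},
  {"grip": 1, "xyz": [404, -212, 100], "angular": [0, 0, -0.006]},
  {"grip": 1, "xyz": [404, -212, 100], "angular": [0, 0, -0.006]},
  {"grip": 1, "xyz": [404, -212, 100], "angular": [0, 0, -0.006]},
  {"grip": 1, "xyz": [404, -212, 100], "angular": [0, 0, -0.006]},
  {"grip": 1, "xyz": [404, -212, 100], "angular": [0, 0, -0.006]},
  {"grip": 1, "xyz": [404, -212, 100], "angular": [0, 0, -0.006]},
  {"grip": 1, "xyz": [404, -212, 100], "angular": [0, 0, -0.006]},
  {"grip": 1, "xyz": [404, -212, 148], "angular": [0, 0, -0.006]},
])

```text
time_s: 2.3
tcp_pos: [0.6593, -0.1131, 0.2077]
ee_rot: [[0.099, -0.995, 0.013], [-0.995, -0.099, -0.002], [0.003, -0.012, -1.0]]
wrist_force: [0.8, 0.8, 0.0]
gripper_width: 1.001
gripper_force: 0.0
```

```bash
python3 -c "
from h import *
st();go(.653,-.1142,.066,-84.5);cap('top','t1')
c=cap('scene');cv2.imwrite('pics/s1.png',crop(c,200,160,130,130,4))"
```

```text
t 2.3 tcp [ 0.6593 -0.1131  0.2077] yaw -84.32 F [0.8 0.8 0. ] M [ 0.11 -0.08  0.02] w 1.001 gf 0.0
xyz [ -0.    8.2 141.6] rot [-0.0125 -0.0034  0.0032]
```

View pics/s1.png

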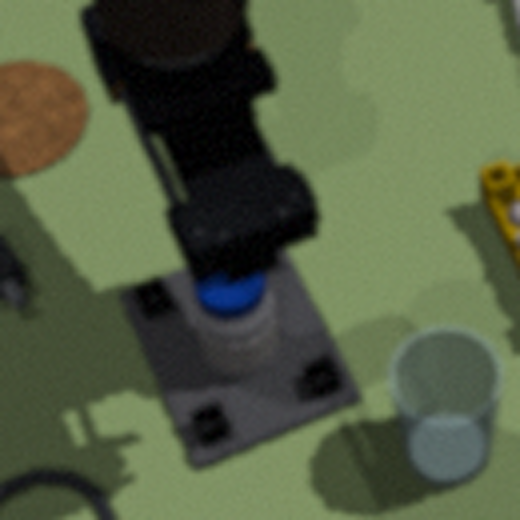

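The gripper is over the jar and its cap shows at crop (230,285), but the arm was still moving when the picture was taken. I'll let it settle and re-measure.

move_arm([
  {"grip": 1, "xyz": [0, 0, 0], "angular": [0, 0, 0]},
  {"grip": 1, "xyz": [0, 0, 0], "angular": [0, 0, 0]},
  {"grip": 1, "xyz": [0, 0, 0], "angular": [0, 0, 0]},
])

```text
time_s: 2.7
tcp_pos: [0.6551, -0.1077, 0.2065]
ee_rot: [[0.104, -0.995, 0.005], [-0.995, -0.104, -0.0], [0.001, -0.005, -1.0]]
wrist_force: [-0.4, 0.2, 0.5]
gripper_width: 1.002
gripper_force: 0.0
```

```bash
python3 -c "
from h import *
st();go(.653,-.1142,.066,-84.5)"
```

```text
t 2.7 tcp [ 0.6551 -0.1077  0.2065] yaw -84.05 F [-0.4  0.2  0.5] M [ 0.07 -0.04  0.  ] w 1.002 gf 0.0
xyz [  6.1   3.4 140.5] rot [-0.0047 -0.0006  0.0079]
```

move_arm([
  {"grip": 1, "xyz": [6, 3, 30], "angular": [0, 0, 0]},
  {"grip": 1, "xyz": [6, 3, 60], "angular": [0, 0, 0]},
  {"grip": 1, "xyz": [6, 3, 85], "angular": [0, 0, 0]},
  {"grip": 1, "xyz": [6, 3, 110], "angular": [0, 0, 0]},
  {"grip": 1, "xyz": [6, 3, 130], "angular": [0, 0, 0]},
  {"grip": 1, "xyz": [6, 3, 140], "angular": [0, 0, 0]},
  {"grip": 1, "xyz": [6, 3, 140], "angular": [0, 0, 0]},
  {"grip": 1, "xyz": [6, 3, 140], "angular": [0, 0, 0]},
])

```text
time_s: 3.5
tcp_pos: [0.653, -0.1147, 0.0653]
ee_rot: [[0.103, -0.995, 0.003], [-0.995, -0.103, -0.0], [0.001, -0.003, -1.0]]
wrist_force: [0.6, -0.6, -0.4]
gripper_width: 1.002
gripper_force: 0.0
```

move_arm([
  {"grip": 0.7, "xyz": [0, 0, 0], "angular": [0, 0, 0]},
  {"grip": 0.6, "xyz": [0, 0, 0], "angular": [0, 0, 0]},
  {"grip": 0.5, "xyz": [0, 0, 0], "angular": [0, 0, 0]},
  {"grip": 0.4, "xyz": [0, 0, 0], "angular": [0, 0, 0]},
  {"grip": 0.4, "xyz": [0, 0, 0], "angular": [0, 0, 0]},
  {"grip": 0.4, "xyz": [0, 0, 0], "angular": [0, 0, 0]},
  {"grip": 0.4, "xyz": [0, 0, 0], "angular": [0, 0, 0]},
  {"grip": 0.4, "xyz": [0, 0, 0], "angular": [0, 0, 0]},
])

```text
time_s: 4.3
tcp_pos: [0.652, -0.1151, 0.0637]
ee_rot: [[0.102, -0.995, 0.0], [-0.995, -0.102, -0.0], [0.0, -0.0, -1.0]]
wrist_force: [0.4, 0.1, 0.3]
gripper_width: 0.588
gripper_force: 30.0
```

```bash
python3 -c "
from h import *
st();go(.3985,-.2195,.2,-84.5)"
```

```text
t 4.3 tcp [ 0.652  -0.1151  0.0637] yaw -84.16 F [0.4 0.1 0.3] M [ 0.08 -0.08 -0.01] w 0.588 gf 30.0
xyz [  78.1  262.8 -136.3] rot [-0.0003 -0.0001  0.006 ]
```

move_arm([
  {"grip": 0.4, "xyz": [0, 0, -30], "angular": [0, 0, 0]},
  {"grip": 0.4, "xyz": [0, 0, -70], "angular": [0, 0, 0]},
  {"grip": 0.4, "xyz": [20, 50, -80], "angular": [0, 0, 0]},
  {"grip": 0.4, "xyz": [30, 90, -80], "angular": [0, 0, 0]},
  {"grip": 0.4, "xyz": [40, 130, -80], "angular": [0, 0, 0]},
  {"grip": 0.4, "xyz": [55, 170, -80], "angular": [0, 0, 0]},
  {"grip": 0.4, "xyz": [65, 210, -80], "angular": [0, 0, 0]},
  {"grip": 0.4, "xyz": [73, 245, -80], "angular": [0, 0, 0]},
  {"grip": 0.4, "xyz": [78, 263, -80], "angular": [0, 0, 0]},
  {"grip": 0.4, "xyz": [78, 263, -80], "angular": [0, 0, 0]},
])

```text
time_s: 5.3
tcp_pos: [0.3959, -0.2198, 0.1436]
ee_rot: [[0.1, -0.995, -0.001], [-0.995, -0.1, 0.001], [-0.001, 0.001, -1.0]]
wrist_force: [0.5, -0.8, -2.3]
gripper_width: 0.586
gripper_force: 30.0
```

move_arm([
  {"grip": 0.4, "xyz": [0, 0, 0], "angular": [0, 0, 0]},
  {"grip": 0.4, "xyz": [0, 0, 0], "angular": [0, 0, 0]},
  {"grip": 0.4, "xyz": [0, 0, 0], "angular": [0, 0, 0]},
  {"grip": 0.4, "xyz": [0, 0, 0], "angular": [0, 0, 0]},
])

```text
time_s: 5.7
tcp_pos: [0.399, -0.2191, 0.1434]
ee_rot: [[0.103, -0.995, -0.0], [-0.995, -0.103, 0.0], [-0.0, 0.0, -1.0]]
wrist_force: [-0.3, -0.5, -1.2]
gripper_width: 0.592
gripper_force: 30.0
```

```bash
python3 -c "
from h import *
st();go(.3985,-.2195,.061,-84.5)
t=cap('top','t2')
print([ (base(t,(.6472,-.1159),k)) for k in (30,40,50)])
s=cap('scene');print([ (base(s,(.6472,-.1159),k)) for k in (30,40,50)])"
```

```text
t 5.7 tcp [ 0.399  -0.2191  0.1434] yaw -84.11 F [-0.3 -0.5 -1.2] M [ 0.06 -0.   -0.07] w 0.592 gf 30.0
xyz [ 0.3  0.5 82.4] rot [0.0002 0.     0.0068]
[[(array([ 0.7058, -0.1491]), np.int32(38)), (array([ 0.5882, -0.0817]), np.int32(35)), (array([ 0.5964, -0.1608]), np.int32(34)), (array([ 0.697 , -0.0699]), np.int32(33))], [(array([ 0.5877, -0.0826]), np.int32(51)), (array([ 0.7064, -0.1496]), np.int32(49)), (array([ 0.5966, -0.1613]), np.int32(49)), (array([ 0.6974, -0.0708]), np.int32(43))], [(array([ 0.5882, -0.0832]), np.int32(65)), (array([ 0.7058, -0.1504]), np.int32(63)), (array([ 0.6979, -0.0702]), np.int32(57)), (array([ 0.5961, -0.1614]), np.int32(56))]]
[[(array([ 0.7064, -0.1519]), np.int32(64)), (array([ 0.698 , -0.0726]), np.int32(63)), (array([ 0.5897, -0.085 ]), np.int32(61)), (array([ 0.598 , -0.1632]), np.int32(58))], [(array([ 0.5902, -0.0854]), np.int32(84)), (array([ 0.6986, -0.0735]), np.int32(84)), (array([ 0.707, -0.152]), np.int32(84)), (array([ 0.5984, -0.1642]), np.int32(75))], [(array([ 0.7073, -0.1536]), np.int32(106)), (array([ 0.5905, -0.0864]), np.int32(103)), (array([ 0.6987, -0.0739]), np.int32(102)), (array([ 0.5995, -0.1654]), np.int32(95))]]
```

move_arm([
  {"grip": 0.4, "xyz": [0, 0, 25], "angular": [0, 0, 0]},
  {"grip": 0.4, "xyz": [0, 0, 50], "angular": [0, 0, 0]},
  {"grip": 0.4, "xyz": [0, 0, 70], "angular": [0, 0, 0]},
  {"grip": 0.4, "xyz": [0, 0, 78], "angular": [0, 0, 0]},
  {"grip": 0.4, "xyz": [0, 0, 82], "angular": [0, 0, 0]},
  {"grip": 0.4, "xyz": [0, 0, 84], "angular": [0, 0, 0]},
  {"grip": 0.4, "xyz": [0, 0, 84], "angular": [0, 0, 0]},
  {"grip": 0.4, "xyz": [0, 0, 84], "angular": [0, 0, 0]},
])

```text
time_s: 6.6
tcp_pos: [0.3988, -0.2195, 0.0604]
ee_rot: [[0.102, -0.995, 0.002], [-0.995, -0.102, -0.0], [0.001, -0.002, -1.0]]
wrist_force: [0.8, -0.2, -1.0]
gripper_width: 0.588
gripper_force: 30.0
```

move_arm([
  {"grip": 0.4, "xyz": [0, 0, 1], "angular": [0, 0, 0]},
  {"grip": 0.4, "xyz": [0, 0, 1], "angular": [0, 0, 0]},
  {"grip": 0.4, "xyz": [0, 0, 1], "angular": [0, 0, 0]},
])

```text
time_s: 6.9
tcp_pos: [0.3989, -0.2195, 0.0596]
ee_rot: [[0.102, -0.995, 0.002], [-0.995, -0.102, -0.001], [0.001, -0.002, -1.0]]
wrist_force: [-0.6, 1.3, 6.1]
gripper_width: 0.588
gripper_force: 30.0
```

```bash
python3 -c "
from h import *
st()"
```

```text
t 6.9 tcp [ 0.3989 -0.2195  0.0596] yaw -84.13 F [-0.6  1.3  6.1] M [ 0.44  0.29 -0.01] w 0.588 gf 30.0
```

move_arm([
  {"grip": 0.7, "xyz": [0, 0, 0], "angular": [0, 0, 0]},
  {"grip": 0.9, "xyz": [0, 0, 0], "angular": [0, 0, 0]},
  {"grip": 0.9, "xyz": [0, 0, 0], "angular": [0, 0, 0]},
  {"grip": 0.9, "xyz": [0, 0, -20], "angular": [0, 0, 0]},
  {"grip": 0.9, "xyz": [0, 0, -60], "angular": [0, 0, 0]},
  {"grip": 0.9, "xyz": [0, 0, -110], "angular": [0, 0, 0]},
  {"grip": 0.9, "xyz": [0, 0, -150], "angular": [0, 0, 0]},
  {"grip": 0.5, "xyz": [0, 0, -150], "angular": [0, 0, 0]},
])

```text
time_s: 7.7
tcp_pos: [0.4016, -0.2204, 0.2144]
ee_rot: [[0.103, -0.995, 0.013], [-0.995, -0.103, -0.004], [0.005, -0.012, -1.0]]
wrist_force: [0.3, 0.9, 0.1]
gripper_width: 0.861
gripper_force: 0.0
```

```bash
cat > m2.py <<'E'
from h import *
C={n:cap(n) for n in('top','scene')}
rows=[]
for n,c in C.items():
    H=hsv(c); ims=[]
    for nm,xy,hue in(('yel',(.65,.134),(18,34)),('blue',(.566,-.396),(100,125))):
        for z,thr in((.030,90),(.044,135)):
            m=sel(c,(H[...,1]<60)&(H[...,2]>thr),xy,.03,.075)
            N,l,S,ce=cv2.connectedComponentsWithStats(m.astype(np.uint8),connectivity=4)
            i=1+np.argmax(S[1:,4]); p=np.argwhere(l==i)[:,::-1].astype(np.float32)
            b=cv2.boxPoints(cv2.minAreaRect(p)); w=ray(c,p,z); v=np.linalg.eigh(np.cov(w.T))[1][:,1]; v*=np.sign(v[1]); a=(w-w.mean(0))@v
            print(n,nm,z,w.mean(0).round(4),'mid',(w.mean(0)+v*(a.max()+a.min())/2).round(4),'dir',np.degrees(np.arctan2(-v[0],v[1])).round(2),'len',(a.max()-a.min()).round(4),len(p))
            k=c['img'].copy(); k[l==i]=(255,0,255); u=proj(c,[[*xy,.03]])[0].astype(int)
            ims.append(cv2.resize(k[u[1]-33:u[1]+33,u[0]-33:u[0]+33,::-1],None,fx=3,fy=3,interpolation=0))
        T=sel(c,(H[...,0]>hue[0])&(H[...,0]<hue[1])&(H[...,1]>120),xy,.02,.1); 
        q=np.argwhere(T)[:,::-1].astype(np.float32); bp=cv2.boxPoints(cv2.minAreaRect(q)); print('   hull box z.03',ray(c,bp,.03).mean(0).round(4),'corners',bp.round(1).tolist())
    rows.append(np.hstack(ims))
    print(n,'lid',red(c,(.413,.222)))
cv2.imwrite('pics/ribs.png',np.vstack(rows))
t,s=C['top'],C['scene']; a,b=blue(t,(.4,-.22),.09),blue(s,(.4,-.22),.09); print('cap',tri(t,s,a,b))
st()
E
python3 m2.py
```

```text
top yel 0.03 [0.6569 0.1348] mid [0.6569 0.1346] dir 1.81 len 0.0909 134
top yel 0.044 [0.6545 0.1347] mid [0.6545 0.1336] dir 2.14 len 0.0899 110
   hull box z.03 [0.6553 0.1339] corners [[281.20001220703125, 162.1999969482422], [317.5, 160.6999969482422], [319.3999938964844, 208.10000610351562], [283.1000061035156, 209.5]]
top blue 0.03 [ 0.5718 -0.4035] mid [ 0.5717 -0.4022] dir 2.37 len 0.0973 144
top blue 0.044 [ 0.5701 -0.3966] mid [ 0.5701 -0.3972] dir 1.92 len 0.0919 112
   hull box z.03 [ 0.5708 -0.3985] corners [[470.70001220703125, 190.39999389648438], [511.79998779296875, 186.6999969482422], [516.2999877929688, 236.1999969482422], [475.20001220703125, 239.89999389648438]]
top lid (array([0.4149, 0.2223]), 'dir', -10.14, 'len', np.float64(0.0806), [np.int32(39), np.int32(38)])
scene yel 0.03 [0.6428 0.1303] mid [0.6433 0.1369] dir -4.12 len 0.0948 137
scene yel 0.044 [0.6536 0.1274] mid [0.6535 0.1282] dir 1.95 len 0.0787 44
   hull box z.03 [0.6515 0.133 ] corners [[316.6000061035156, 203.1999969482422], [351.3999938964844, 185.8000030517578], [373.6000061035156, 230.1999
[... 163 characters left out ...]
3613] mid [ 0.5529 -0.3612] dir -70.27 len 0.0091 8
   hull box z.03 [ 0.5692 -0.4015] corners [[119.9000015258789, 233.1999969482422], [161.89999389648438, 221.1999969482422], [174.8000030517578, 266.5], [132.8000030517578, 278.5]]
scene lid (array([0.4112, 0.222 ]), 'dir', -9.77, 'len', np.float64(0.0807), [np.int32(23), np.int32(22)])Traceback (most recent call last):
  File "m2.py", line 20, in <module>
    t,s=C['top'],C['scene']; a,b=blue(t,(.4,-.22),.09),blue(s,(.4,-.22),.09); print('cap',tri(t,s,a,b))
                                 ~~~~^^^^^^^^^^^^^^^^^
  File "h.py", line 38, in blue
    b=max(blobs(m),key=lambda q:q[1][4]); return b[0]
ValueError: max() iterable argument is empty
```

View pics/ribs.png

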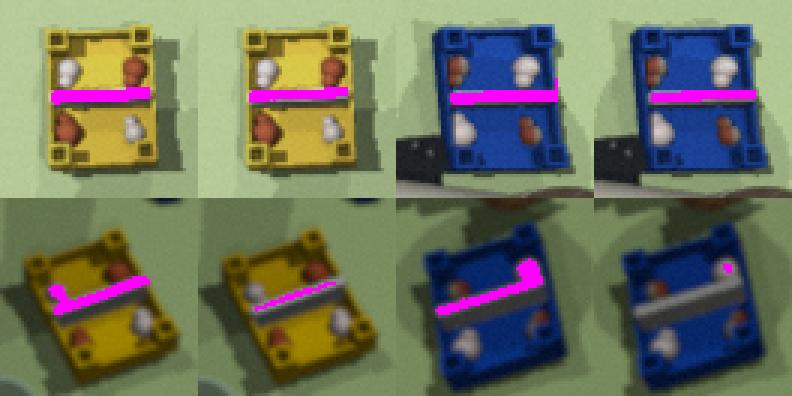

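The masks show that the top-view rib outlines (columns 2 and 4) are clean. The scene masks pick up specimens next to the ribs. I'll use the top-view ribs checked against the hull boxes: blue (.570,−.398), yellow (.654,.133), both turned about 2°.

```bash
python3 -c "
from h import *
st();go(.570,-.398,.15,-88)"
```

```text
t 7.8 tcp [ 0.3983 -0.2193  0.2092] yaw -84.18 F [-0.4  1.1 -1.2] M [ 0.07 -0.02 -0.02] w 0.793 gf 0.0
xyz [ 195.2 -152.6   59.5] rot [-0.0022  0.0001  0.0667]
```

move_arm([
  {"grip": 0.5, "xyz": [40, -30, 0], "angular": [0, 0, 0.067]},
  {"grip": 0.5, "xyz": [78, -60, 0], "angular": [0, 0, 0.067]},
  {"grip": 0.5, "xyz": [117, -90, 20], "angular": [0, 0, 0.067]},
  {"grip": 0.5, "xyz": [156, -120, 40], "angular": [0, 0, 0.067]},
  {"grip": 0.5, "xyz": [185, -145, 55], "angular": [0, 0, 0.067]},
  {"grip": 0.5, "xyz": [195, -153, 60], "angular": [0, 0, 0.067]},
  {"grip": 0.5, "xyz": [195, -153, 60], "angular": [0, 0, 0.067]},
  {"grip": 0.5, "xyz": [195, -153, 60], "angular": [0, 0, 0.067]},
  {"grip": 0.5, "xyz": [195, -153, 60], "angular": [0, 0, 0.067]},
])

```text
time_s: 8.7
tcp_pos: [0.5696, -0.3971, 0.1486]
ee_rot: [[0.035, -0.999, -0.001], [-0.999, -0.035, 0.0], [-0.0, 0.001, -1.0]]
wrist_force: [-0.2, 0.1, 1.1]
gripper_width: 0.498
gripper_force: 0.0
```

```bash
python3 -c "
from h import *
st();go(.570,-.398,.045,-88);cap('top','t3')
t,s=cap('top'),cap('scene'); a,b=blue(t,(.4,-.22),.09,.05),blue(s,(.4,-.22),.09,.05); print('cap',tri(t,s,a,b))
cv2.imwrite('pics/a3.png',np.hstack([crop(t,440,150,100,100,4),crop(s,90,160,130,130,4)[:400,:400]]))"
```

```text
t 8.7 tcp [ 0.5696 -0.3971  0.1486] yaw -87.97 F [-0.2  0.1  1.1] M [ 0.1  -0.09  0.01] w 0.498 gf 0.0
xyz [  1.   -0.5 103.6] rot [0.0007 0.0004 0.0005]
cap [ 0.3998 -0.2176  0.0862]
```

View pics/a3.png

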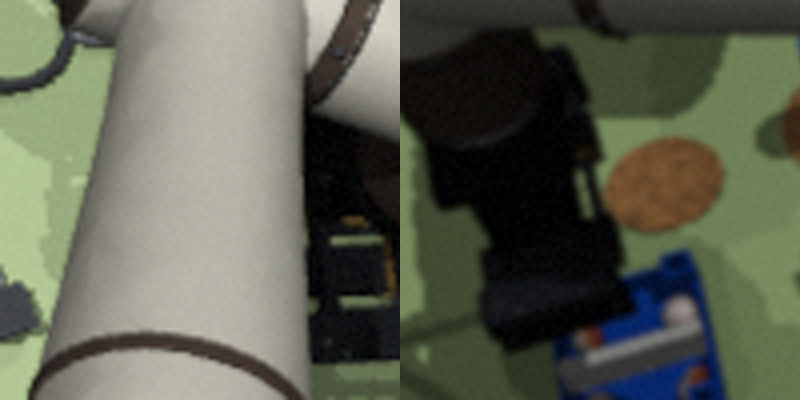

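The jar stands upright on the mat, its cap at (.400,−.218). The gripper hovers over the blue tray's rib (crop 620,330), so I'll descend and grip.

move_arm([
  {"grip": 0.5, "xyz": [1, 0, 30], "angular": [0, 0, 0]},
  {"grip": 0.5, "xyz": [1, 0, 55], "angular": [0, 0, 0]},
  {"grip": 0.5, "xyz": [1, 0, 75], "angular": [0, 0, 0]},
  {"grip": 0.5, "xyz": [1, 0, 90], "angular": [0, 0, 0]},
  {"grip": 0.5, "xyz": [1, 0, 100], "angular": [0, 0, 0]},
  {"grip": 0.5, "xyz": [1, 0, 103], "angular": [0, 0, 0]},
  {"grip": 0.5, "xyz": [1, 0, 103], "angular": [0, 0, 0]},
])

```text
time_s: 9.55
tcp_pos: [0.5706, -0.3989, 0.046]
ee_rot: [[0.035, -0.999, 0.0], [-0.999, -0.035, -0.0], [0.0, -0.0, -1.0]]
wrist_force: [-0.6, -0.4, 0.2]
gripper_width: 0.5
gripper_force: 0.0
```

move_arm([
  {"grip": 0.35, "xyz": [0, 0, 0], "angular": [0, 0, 0]},
  {"grip": 0.2, "xyz": [0, 0, 0], "angular": [0, 0, 0]},
  {"grip": 0.1, "xyz": [0, 0, 0], "angular": [0, 0, 0]},
  {"grip": 0, "xyz": [0, 0, 0], "angular": [0, 0, 0]},
  {"grip": 0, "xyz": [0, 0, 0], "angular": [0, 0, 0]},
  {"grip": 0, "xyz": [0, 0, 0], "angular": [0, 0, 0]},
  {"grip": 0, "xyz": [0, 0, 0], "angular": [0, 0, 0]},
  {"grip": 0, "xyz": [0, 0, 0], "angular": [0, 0, 0]},
])

```text
time_s: 10.35
tcp_pos: [0.5698, -0.3989, 0.0458]
ee_rot: [[0.035, -0.999, -0.001], [-0.999, -0.035, 0.0], [-0.0, 0.001, -1.0]]
wrist_force: [-3.2, 0.2, 3.6]
gripper_width: 0.112
gripper_force: 30.0
```

move_arm([
  {"grip": 0, "xyz": [0, 0, -20], "angular": [0, 0, 0]},
  {"grip": 0, "xyz": [0, 0, -60], "angular": [0, 0, 0]},
  {"grip": 0, "xyz": [0, 0, -100], "angular": [0, 0, 0]},
  {"grip": 0, "xyz": [0, 0, -120], "angular": [0, 0, 0]},
  {"grip": 0, "xyz": [0, 0, -120], "angular": [0, 0, 0]},
  {"grip": 0, "xyz": [0, 0, -120], "angular": [0, 0, 0]},
])

```text
time_s: 10.95
tcp_pos: [0.5698, -0.398, 0.1639]
ee_rot: [[0.034, -0.999, -0.001], [-0.999, -0.034, 0.002], [-0.002, 0.001, -1.0]]
wrist_force: [0.7, -0.4, -3.3]
gripper_width: 0.113
gripper_force: 30.0
```

```bash
python3 -c "
from h import *
st();go(.6474,-.1168,.165,-83.9)
s=cap('scene');t=cap('top');cv2.imwrite('pics/a4.png',np.hstack([crop(t,440,150,100,100,4),crop(s,90,180,100,100,4)[:400,:400]]))"
```

```text
t 10.95 tcp [ 0.5698 -0.398   0.1639] yaw -88.03 F [ 0.7 -0.4 -3.3] M [0.11 0.07 0.01] w 0.113 gf 30.0
xyz [-278.4  -87.2   -0.7] rot [ 0.0011  0.0021 -0.072 ]
```

View pics/a4.png

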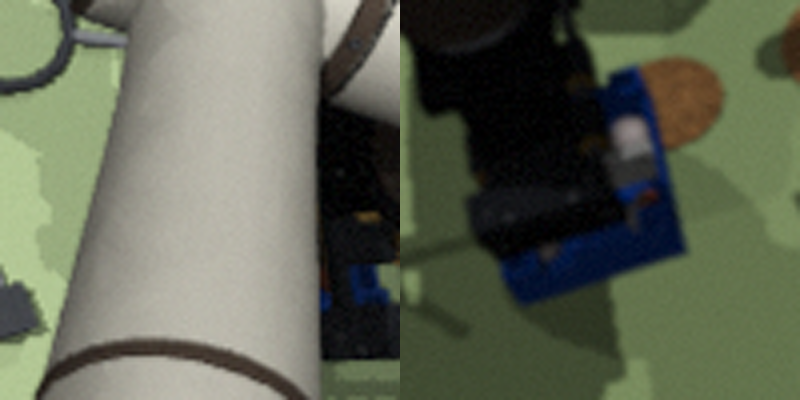

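The tray is lifted and level: its front edge shows at crop (515,300)–(685,255). Now I'll carry it over the base.

move_arm([
  {"grip": 0, "xyz": [-40, -12, 0], "angular": [0, 0, -0.02]},
  {"grip": 0, "xyz": [-80, -25, 0], "angular": [0, 0, -0.04]},
  {"grip": 0, "xyz": [-120, -38, 0], "angular": [0, 0, -0.06]},
  {"grip": 0, "xyz": [-160, -50, 0], "angular": [0, 0, -0.072]},
  {"grip": 0, "xyz": [-200, -62, 0], "angular": [0, 0, -0.072]},
  {"grip": 0, "xyz": [-240, -75, 0], "angular": [0, 0, -0.072]},
  {"grip": 0, "xyz": [-265, -83, 0], "angular": [0, 0, -0.072]},
  {"grip": 0, "xyz": [-278, -87, 0], "angular": [0, 0, -0.072]},
  {"grip": 0, "xyz": [-278, -87, 0], "angular": [0, 0, -0.072]},
  {"grip": 0, "xyz": [-278, -87, 0], "angular": [0, 0, -0.072]},
])

```text
time_s: 12.05
tcp_pos: [0.6469, -0.1185, 0.1644]
ee_rot: [[0.107, -0.994, -0.002], [-0.994, -0.107, -0.0], [-0.0, 0.002, -1.0]]
wrist_force: [0.1, -0.6, -2.8]
gripper_width: 0.113
gripper_force: 30.0
```

move_arm([
  {"grip": 0, "xyz": [0, 0, 20], "angular": [0, 0, 0]},
  {"grip": 0, "xyz": [0, 0, 50], "angular": [0, 0, 0]},
  {"grip": 0, "xyz": [0, 0, 50], "angular": [0, 0, 0]},
  {"grip": 0, "xyz": [0, 0, 50], "angular": [0, 0, 0]},
])

```text
time_s: 12.45
tcp_pos: [0.6471, -0.1194, 0.1153]
ee_rot: [[0.105, -0.994, -0.002], [-0.994, -0.105, -0.001], [0.001, 0.002, -1.0]]
wrist_force: [1.1, -0.3, -1.5]
gripper_width: 0.11
gripper_force: 30.0
```

```bash
python3 -c "
from h import *
st();go(.6474,-.1168,.085,-83.9)
s=cap('scene');t=cap('top');cv2.imwrite('pics/a5.png',np.hstack([crop(t,340,140,100,100,4),crop(s,205,195,100,100,4)[:400,:400]]))"
```

```text
t 12.45 tcp [ 0.6471 -0.1194  0.1153] yaw -83.95 F [ 1.1 -0.3 -1.5] M [ 0.06 -0.14  0.01] w 0.11 gf 30.0
xyz [-2.6 -0.6 30.3] rot [ 0.0017 -0.0006 -0.0008]
```

View pics/a5.png

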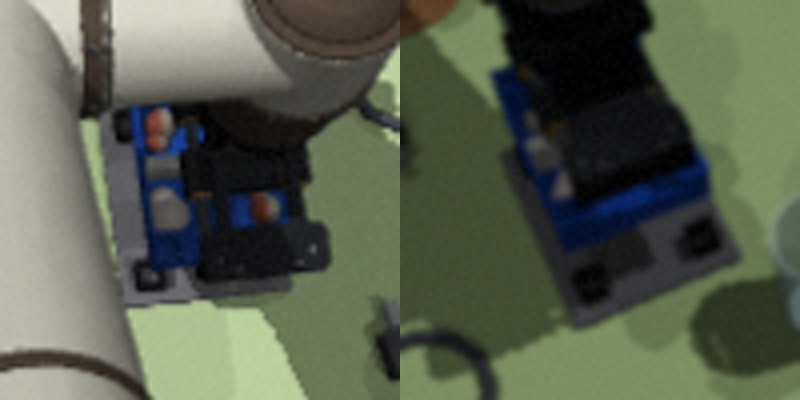

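```bash
cat > m3.py <<'E'
from h import *
def front(c,hue,tcp,dz=.046,dark=40):
    "front-face bottom corners (tray x=+65 side) of a held tray in the scene view"
    H=hsv(c); z=tcp[2]-dz
    m=sel(c,(H[...,0]>hue[0])&(H[...,0]<hue[1])&(H[...,1]>120)&(H[...,2]>dark),tcp[:2],z+.03,.1)
    n,l,S,ce=cv2.connectedComponentsWithStats(m.astype(np.uint8)); m=l==1+np.argmax(S[1:,4])
    h=cv2.convexHull(np.argwhere(m)[:,::-1].astype(np.int32)); a=cv2.approxPolyDP(h,1.6,True)[:,0]
    return a,ray(c,a,z+.012)
if __name__=='__main__':
    c=cap('scene'); p=r.sense()['tcp_pos']
    for d in(25,40):
        a,w=front(c,(100,128),p,dark=d)
        for q,e in zip(a,w): print(d,q,e.round(4), 'rel tool', (1000*(e-p[:2])@np.array([[.106,-.994],[.994,.106]]).T).round(1))
    b=base(c,(.6474,-.1168),30); print(b)
E
python3 m3.py
```

```text
25 [282 242] [ 0.7044 -0.0641] rel tool [-48.2  61.3]
25 [247 257] [ 0.7159 -0.1593] rel tool [47.6 62.6]
25 [234 232] [ 0.6327 -0.172 ] rel tool [ 51.4 -21.5]
25 [229 213] [ 0.5695 -0.17  ] rel tool [ 42.7 -84.1]
25 [233 212] [ 0.57   -0.1592] rel tool [ 32.  -82.4]
25 [280 233] [ 0.6767 -0.0608] rel tool [-54.4  34.1]
40 [282 242] [ 0.7044 -0.0641] rel tool [-48.2  61.3]
40 [247 257] [ 0.7159 -0.1593] rel tool [47.6 62.6]
40 [238 240] [ 0.6599 -0.1682] rel tool [50.5  6. ]
40 [229 213] [ 0.5695 -0.17  ] rel tool [ 42.7 -84.1]
40 [232 212] [ 0.5691 -0.1617] rel tool [ 34.4 -83.6]
40 [280 233] [ 0.6767 -0.0608] rel tool [-54.4  34.1]
[(array([ 0.5921, -0.1047]), np.int32(926)), (array([ 0.6975, -0.1381]), np.int32(174)), (array([ 0.6982, -0.074 ]), np.int32(78)), (array([ 0.5999, -0.172 ]), np.int32(13))]
```

move_arm([
  {"grip": 0, "xyz": [-2.1, -0.9, 15], "angular": [0, 0, 0]},
  {"grip": 0, "xyz": [-2.1, -0.9, 30], "angular": [0, 0, 0]},
  {"grip": 0, "xyz": [-2.1, -0.9, 38], "angular": [0, 0, 0]},
  {"grip": 0, "xyz": [-2.1, -0.9, 42], "angular": [0, 0, 0]},
  {"grip": 0, "xyz": [-2.1, -0.9, 44], "angular": [0, 0, 0]},
  {"grip": 0, "xyz": [-2.1, -0.9, 46], "angular": [0, 0, 0]},
  {"grip": 0, "xyz": [-2.1, -0.9, 48], "angular": [0, 0, 0]},
  {"grip": 0, "xyz": [-2.1, -0.9, 48], "angular": [0, 0, 0]},
])

```text
time_s: 13.4
tcp_pos: [0.6482, -0.1157, 0.0677]
ee_rot: [[0.107, -0.994, 0.0], [-0.994, -0.107, 0.0], [-0.0, -0.0, -1.0]]
wrist_force: [0.4, -0.8, -2.9]
gripper_width: 0.111
gripper_force: 30.0
```

```bash
python3 -c "
from h import *
st()"
```

```text
t 13.4 tcp [ 0.6482 -0.1157  0.0677] yaw -83.87 F [ 0.4 -0.8 -2.9] M [ 0.06 -0.1   0.01] w 0.111 gf 30.0
```

move_arm([
  {"grip": 0, "xyz": [0.8, 0.3, 2], "angular": [0, 0, 0]},
  {"grip": 0, "xyz": [0.8, 0.3, 4], "angular": [0, 0, 0]},
  {"grip": 0, "xyz": [0.8, 0.3, 6], "angular": [0, 0, 0]},
  {"grip": 0, "xyz": [0.8, 0.3, 8], "angular": [0, 0, 0]},
  {"grip": 0, "xyz": [0.8, 0.3, 9], "angular": [0, 0, 0]},
  {"grip": 0, "xyz": [0.8, 0.3, 9], "angular": [0, 0, 0]},
])

```text
time_s: 14.0
tcp_pos: [0.6478, -0.1166, 0.0584]
ee_rot: [[0.107, -0.994, -0.0], [-0.994, -0.107, -0.0], [-0.0, 0.0, -1.0]]
wrist_force: [0.3, 0.1, -3.0]
gripper_width: 0.114
gripper_force: 30.0
```

```bash
python3 -c "
from h import *
st()"
```

```text
t 14.0 tcp [ 0.6478 -0.1166  0.0584] yaw -83.87 F [ 0.3  0.1 -3. ] M [ 0.06 -0.02  0.04] w 0.114 gf 30.0
```

Nearly seated with no lateral force. A last small push, then release.

move_arm([
  {"grip": 0, "xyz": [0, 0, 1], "angular": [0, 0, 0]},
  {"grip": 0, "xyz": [0, 0, 2], "angular": [0, 0, 0]},
  {"grip": 0, "xyz": [0, 0, 2], "angular": [0, 0, 0]},
])

```text
time_s: 14.3
tcp_pos: [0.6482, -0.1166, 0.0579]
ee_rot: [[0.107, -0.994, 0.001], [-0.994, -0.107, -0.0], [0.0, -0.001, -1.0]]
wrist_force: [-2.3, 1.0, 4.6]
gripper_width: 0.11
gripper_force: 30.0
```

move_arm([
  {"grip": 0.3, "xyz": [0, 0, 0], "angular": [0, 0, 0]},
  {"grip": 0.5, "xyz": [0, 0, -2], "angular": [0, 0, 0]},
  {"grip": 0.5, "xyz": [0, 0, -2], "angular": [0, 0, 0]},
  {"grip": 0.5, "xyz": [0, 0, -20], "angular": [0, 0, 0]},
  {"grip": 0.5, "xyz": [0, 0, -60], "angular": [0, 0, 0]},
  {"grip": 0.5, "xyz": [0, 0, -110], "angular": [0, 0, 0]},
  {"grip": 0.5, "xyz": [0, 0, -110], "angular": [0, 0, 0]},
  {"grip": 0.5, "xyz": [0, 0, -110], "angular": [0, 0, 0]},
])

```text
time_s: 15.1
tcp_pos: [0.6488, -0.1165, 0.1684]
ee_rot: [[0.107, -0.994, 0.004], [-0.994, -0.107, 0.001], [-0.0, -0.004, -1.0]]
wrist_force: [0.0, -0.3, -0.2]
gripper_width: 0.498
gripper_force: 0.0
```

```bash
sed -i '/^t,s=C/d;/^st()/d' m2.py; python3 m2.py | grep -E 'yel|lid'; python3 -c "
from h import *
st();go(.654,.133,.15,-88)"
```

```text
top yel 0.03 [0.6489 0.0961] mid [0.6546 0.1193] dir -13.6 len 0.1198 473
top yel 0.044 [0.6454 0.0767] mid [0.6458 0.0767] dir 89.91 len 0.1088 265
t 15.2 tcp [ 0.6472 -0.1165  0.1654] yaw -83.89 F [ 0.4  0.4 -0.8] M [ 0.03 -0.04 -0.01] w 0.498 gf 0.0
xyz [-247.3  -33.3   15.5] rot [0.0021 0.0006 0.0717]Traceback (most recent call last):
  File "m2.py", line 10, in <module>
    i=1+np.argmax(S[1:,4]); p=np.argwhere(l==i)[:,::-1].astype(np.float32)
        ~~~~~~~~~^^^^^^^^^
    return _wrapfunc(a, 'argmax', axis=axis, out=out, **kwds)
    return bound(*args, **kwds)
ValueError: attempt to get argmax of an empty sequence
```

move_arm([
  {"grip": 0.5, "xyz": [-20, 40, -20], "angular": [0, 0, 0.07]},
  {"grip": 0.5, "xyz": [-30, 90, -50], "angular": [0, 0, 0.07]},
  {"grip": 0.5, "xyz": [-40, 140, -80], "angular": [0, 0, 0.07]},
  {"grip": 0.5, "xyz": [-40, 190, -80], "angular": [0, 0, 0.07]},
  {"grip": 0.5, "xyz": [-40, 230, -80], "angular": [0, 0, 0.07]},
  {"grip": 0.5, "xyz": [-40, 250, -80], "angular": [0, 0, 0.07]},
  {"grip": 0.5, "xyz": [-40, 250, -80], "angular": [0, 0, 0.07]},
  {"grip": 0.5, "xyz": [-40, 250, -80], "angular": [0, 0, 0.07]},
])

```text
time_s: 16.0
tcp_pos: [0.3948, -0.1036, 0.2461]
ee_rot: [[0.037, -0.999, -0.001], [-0.999, -0.037, -0.0], [0.0, 0.001, -1.0]]
wrist_force: [0.5, -0.3, 0.4]
gripper_width: 0.5
gripper_force: 0.0
```

```bash
sed -i "s/('blue',(.566,-.396)/('blue',(.648,-.1166)/" m2.py; python3 m2.py ; python3 -c "
from h import *
st();go(.654,.133,.15,-88);cap('top','t6')"
```

```text
top yel 0.03 [0.6569 0.1345] mid [0.6569 0.1346] dir 1.66 len 0.0909 133
top yel 0.044 [0.6545 0.1339] mid [0.6545 0.1336] dir 1.85 len 0.0898 109
   hull box z.03 [0.6551 0.1339] corners [[281.1000061035156, 162.1999969482422], [317.5, 160.6999969482422], [319.5, 208.1999969482422], [283.1000061035156, 209.6999969482422]]
top blue 0.03 [ 0.6624 -0.1267] mid [ 0.6598 -0.1186] dir 17.88 len 0.0987 217
top blue 0.044 [ 0.6523 -0.1162] mid [ 0.6523 -0.1165] dir 6.11 len 0.0956 121
   hull box z.03 [ 0.652  -0.1176] corners [[367.3999938964844, 163.5], [405.20001220703125, 158.1999969482422], [412.0, 207.39999389648438], [374.20001220703125, 212.6999969482422]]
top lid (array([0.4149, 0.2223]), 'dir', -10.14, 'len', np.float64(0.0806), [np.int32(39), np.int32(38)])
scene yel 0.03 [0.6428 0.1303] mid [0.6433 0.1369] dir -3.74 len 0.0949 135
scene yel 0.044 [0.6535 0.1205] mid [0.6536 0.1197] dir 3.19 len 0.054 31
   hull box z.03 [0.6515 0.133 ] corners [[316.6000061035156, 203.1999969482422], [351.3999938964844, 185.8000030517578], [373.6000061035156, 230.1999969482422], [338.79998779296875, 247.60000610351562]]
scene blue 0.03 [ 0.6274 -0.1075] mid [ 0.6295 -0.1159] dir 14.06 len 0.0961 182
scene blue 0.044 [ 0.6205 -0.0856] mid [ 0.6211 -0.0853] dir -68.73 len 0.0157 17
   hull box z.03 [ 0.6425 -0.1153] corners [[230.0, 226.39999389648438], [265.8999938964844, 209.5], [286.8999938964844, 254.1999969482422], [250.89999389648438, 271.1000061035156]]
scene lid (array([0.4112, 0.2219]), 'dir', -9.85, 'len', np.float64(0.0807), [np.int32(22), np.int32(21)])
t 16.1 tcp [ 0.3958 -0.1034  0.246 ] yaw -87.87 F [0.8 0.  0.3] M [ 0.08 -0.07  0.02] w 0.501 gf 0.0
xyz [-226.7 -266.9   95.6] rot [ 0.0012 -0.0003  0.0022]
```

View pics/t6.png

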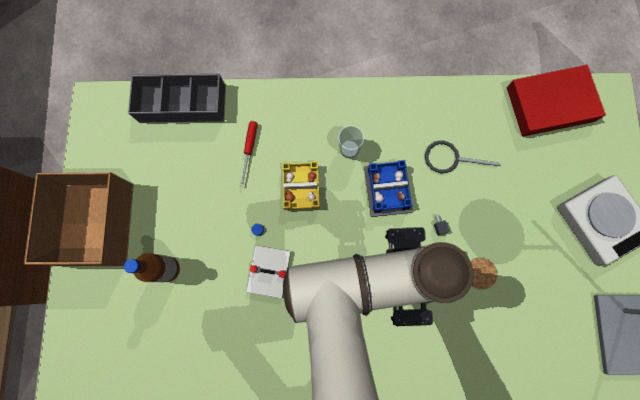

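The blue tray is seated squarely on the base (top view 390,187), and the yellow tray and lid have not moved. Next is yellow.

move_arm([
  {"grip": 0.5, "xyz": [-30, -36, 0], "angular": [0, 0, 0]},
  {"grip": 0.5, "xyz": [-60, -72, 0], "angular": [0, 0, 0]},
  {"grip": 0.5, "xyz": [-90, -108, 0], "angular": [0, 0, 0]},
  {"grip": 0.5, "xyz": [-120, -143, 20], "angular": [0, 0, 0]},
  {"grip": 0.5, "xyz": [-150, -178, 40], "angular": [0, 0, 0]},
  {"grip": 0.5, "xyz": [-180, -213, 70], "angular": [0, 0, 0]},
  {"grip": 0.5, "xyz": [-205, -245, 90], "angular": [0, 0, 0]},
  {"grip": 0.5, "xyz": [-226, -266, 96], "angular": [0, 0, 0]},
  {"grip": 0.5, "xyz": [-226, -266, 96], "angular": [0, 0, 0]},
  {"grip": 0.5, "xyz": [-226, -266, 96], "angular": [0, 0, 0]},
])

```text
time_s: 17.15
tcp_pos: [0.6529, 0.1327, 0.1483]
ee_rot: [[0.038, -0.999, -0.003], [-0.999, -0.038, -0.001], [0.001, 0.003, -1.0]]
wrist_force: [-0.0, 0.3, -0.8]
gripper_width: 0.497
gripper_force: 0.0
```

```bash
python3 -c "
from h import *
st();go(.6535,.132,.045,-88)"
```

```text
t 17.15 tcp [0.6529 0.1327 0.1483] yaw -87.85 F [-0.   0.3 -0.8] M [ 0.07 -0.13  0.01] w 0.497 gf 0.0
xyz [  0.5  -0.9 103.3] rot [ 0.0031 -0.0013  0.0027]
```

move_arm([
  {"grip": 0.5, "xyz": [0.5, -0.5, 30], "angular": [0, 0, 0]},
  {"grip": 0.5, "xyz": [0.5, -0.5, 55], "angular": [0, 0, 0]},
  {"grip": 0.5, "xyz": [0.5, -0.5, 75], "angular": [0, 0, 0]},
  {"grip": 0.5, "xyz": [0.5, -0.5, 90], "angular": [0, 0, 0]},
  {"grip": 0.5, "xyz": [0.5, -0.5, 100], "angular": [0, 0, 0]},
  {"grip": 0.5, "xyz": [0.5, -0.5, 103], "angular": [0, 0, 0]},
  {"grip": 0.5, "xyz": [0.5, -0.5, 103], "angular": [0, 0, 0]},
])

```text
time_s: 17.85
tcp_pos: [0.6533, 0.1316, 0.0479]
ee_rot: [[0.037, -0.999, 0.0], [-0.999, -0.037, 0.0], [0.0, -0.0, -1.0]]
wrist_force: [-0.2, 0.7, 0.2]
gripper_width: 0.498
gripper_force: 0.0
```

move_arm([
  {"grip": 0.35, "xyz": [0, 0, 0], "angular": [0, 0, 0]},
  {"grip": 0.2, "xyz": [0, 0, 0], "angular": [0, 0, 0]},
  {"grip": 0.1, "xyz": [0, 0, 0], "angular": [0, 0, 0]},
  {"grip": 0, "xyz": [0, 0, 0], "angular": [0, 0, 0]},
  {"grip": 0, "xyz": [0, 0, 0], "angular": [0, 0, 0]},
  {"grip": 0, "xyz": [0, 0, 0], "angular": [0, 0, 0]},
  {"grip": 0, "xyz": [0, 0, 0], "angular": [0, 0, 0]},
  {"grip": 0, "xyz": [0, 0, 0], "angular": [0, 0, 0]},
])

```text
time_s: 18.65
tcp_pos: [0.6531, 0.1317, 0.0478]
ee_rot: [[0.037, -0.999, 0.0], [-0.999, -0.037, 0.0], [-0.0, -0.0, -1.0]]
wrist_force: [-0.3, 0.0, 1.1]
gripper_width: 0.114
gripper_force: 30.0
```

```bash
python3 -c "
from h import *
st()"
```

```text
t 18.65 tcp [0.6531 0.1317 0.0478] yaw -87.88 F [-0.3  0.   1.1] M [ 0.16  0.14 -0.05] w 0.114 gf 30.0
```

move_arm([
  {"grip": 0, "xyz": [0, 0, -20], "angular": [0, 0, 0]},
  {"grip": 0, "xyz": [0, 0, -60], "angular": [0, 0, 0]},
  {"grip": 0, "xyz": [0, 0, -100], "angular": [0, 0, 0]},
  {"grip": 0, "xyz": [0, 0, -120], "angular": [0, 0, 0]},
  {"grip": 0, "xyz": [0, 0, -120], "angular": [0, 0, 0]},
  {"grip": 0, "xyz": [0, 0, -120], "angular": [0, 0, 0]},
])

```text
time_s: 19.25
tcp_pos: [0.652, 0.1316, 0.166]
ee_rot: [[0.036, -0.999, -0.003], [-0.999, -0.036, 0.0], [-0.0, 0.003, -1.0]]
wrist_force: [0.0, 0.3, -3.8]
gripper_width: 0.11
gripper_force: 30.0
```

```bash
python3 -c "
from h import *
st();go(.648,-.1168,.165,-83.9)"
```

```text
t 19.25 tcp [0.652  0.1316 0.166 ] yaw -87.92 F [ 0.   0.3 -3.8] M [ 0.04 -0.02 -0.06] w 0.11 gf 30.0
xyz [248.1  13.    0.9] rot [ 0.0028  0.0003 -0.0702]
```

move_arm([
  {"grip": 0, "xyz": [35, 2, 0], "angular": [0, 0, -0.02]},
  {"grip": 0, "xyz": [75, 4, 0], "angular": [0, 0, -0.04]},
  {"grip": 0, "xyz": [115, 6, 0], "angular": [0, 0, -0.06]},
  {"grip": 0, "xyz": [155, 8, 0], "angular": [0, 0, -0.07]},
  {"grip": 0, "xyz": [190, 10, 0], "angular": [0, 0, -0.07]},
  {"grip": 0, "xyz": [220, 12, 0], "angular": [0, 0, -0.07]},
  {"grip": 0, "xyz": [240, 13, 0], "angular": [0, 0, -0.07]},
  {"grip": 0, "xyz": [248, 13, 0], "angular": [0, 0, -0.07]},
  {"grip": 0, "xyz": [248, 13, 0], "angular": [0, 0, -0.07]},
  {"grip": 0, "xyz": [248, 13, 0], "angular": [0, 0, -0.07]},
])

```text
time_s: 20.25
tcp_pos: [0.6488, -0.1159, 0.1662]
ee_rot: [[0.107, -0.994, -0.002], [-0.994, -0.107, 0.0], [-0.001, 0.002, -1.0]]
wrist_force: [-0.4, 0.2, -3.7]
gripper_width: 0.113
gripper_force: 30.0
```

move_arm([
  {"grip": 0, "xyz": [0, 0, 20], "angular": [0, 0, 0]},
  {"grip": 0, "xyz": [0, 0, 40], "angular": [0, 0, 0]},
  {"grip": 0, "xyz": [0, 0, 50], "angular": [0, 0, 0]},
  {"grip": 0, "xyz": [0, 0, 50], "angular": [0, 0, 0]},
  {"grip": 0, "xyz": [0, 0, 50], "angular": [0, 0, 0]},
])

```text
time_s: 20.75
tcp_pos: [0.6499, -0.1161, 0.1182]
ee_rot: [[0.108, -0.994, 0.001], [-0.994, -0.108, -0.0], [0.001, -0.001, -1.0]]
wrist_force: [-0.2, -0.5, -2.0]
gripper_width: 0.11
gripper_force: 30.0
```

```bash
python3 -c "
from h import *
from m3 import front
st();go(.648,-.1167,.105,-83.9)
c=cap('scene'); p=r.sense()['tcp_pos']; a,w=front(c,(16,34),p,dz=.0478,dark=30)
for q,e in zip(a,w): print(q,e.round(4), (1000*(e-p[:2])@np.array([[.106,-.994],[.994,.106]]).T).round(1))
"
```

```text
t 20.75 tcp [ 0.6499 -0.1161  0.1182] yaw -83.79 F [-0.2 -0.5 -2. ] M [ 0.06 -0.08 -0.01] w 0.11 gf 30.0
xyz [ 0.4  2.  13.2] rot [-0.0008 -0.0005  0.0018]
[284 243] [ 0.7086 -0.0601] [-49.5  64. ]
[248 257] [ 0.7164 -0.1569] [47.5 61.5]
[232 224] [ 0.6062 -0.1709] [ 49.7 -49.6]
[229 213] [ 0.569 -0.17 ] [ 44.9 -86.4]
[234 211] [ 0.5673 -0.1558] [ 30.6 -86.6]
[280 231] [ 0.6705 -0.0589] [-54.8  26.2]
```

move_arm([
  {"grip": 0, "xyz": [0.7, 1.8, 5], "angular": [0, 0, 0]},
  {"grip": 0, "xyz": [0.7, 1.8, 9], "angular": [0, 0, 0]},
  {"grip": 0, "xyz": [0.7, 1.8, 12], "angular": [0, 0, 0]},
  {"grip": 0, "xyz": [0.7, 1.8, 14], "angular": [0, 0, 0]},
  {"grip": 0, "xyz": [0.7, 1.8, 15], "angular": [0, 0, 0]},
  {"grip": 0, "xyz": [0.7, 1.8, 16], "angular": [0, 0, 0]},
  {"grip": 0, "xyz": [0.7, 1.8, 16], "angular": [0, 0, 0]},
])

```text
time_s: 21.5
tcp_pos: [0.6476, -0.1175, 0.1015]
ee_rot: [[0.107, -0.994, -0.0], [-0.994, -0.107, -0.0], [-0.0, 0.0, -1.0]]
wrist_force: [-0.0, -0.6, -3.2]
gripper_width: 0.11
gripper_force: 30.0
```

```bash
python3 -c "
from h import *
st()"
```

```text
t 21.5 tcp [ 0.6476 -0.1175  0.1015] yaw -83.87 F [-0.  -0.6 -3.2] M [ 0.09 -0.05 -0.04] w 0.11 gf 30.0
```

Pins are 2 mm into the sockets with no contact force. Going on to the seat at about .0918.

move_arm([
  {"grip": 0, "xyz": [-0.4, 0, 2], "angular": [0, 0, 0]},
  {"grip": 0, "xyz": [-0.4, 0, 4], "angular": [0, 0, 0]},
  {"grip": 0, "xyz": [-0.4, 0, 6], "angular": [0, 0, 0]},
  {"grip": 0, "xyz": [-0.4, 0, 8], "angular": [0, 0, 0]},
  {"grip": 0, "xyz": [-0.4, 0, 9], "angular": [0, 0, 0]},
  {"grip": 0, "xyz": [-0.4, 0, 10], "angular": [0, 0, 0]},
  {"grip": 0, "xyz": [-0.4, 0, 10.5], "angular": [0, 0, 0]},
  {"grip": 0, "xyz": [-0.4, 0, 10.5], "angular": [0, 0, 0]},
])

```text
time_s: 22.3
tcp_pos: [0.6475, -0.1172, 0.0918]
ee_rot: [[0.107, -0.994, 0.0], [-0.994, -0.107, -0.0], [0.0, -0.0, -1.0]]
wrist_force: [-1.3, 0.1, 2.2]
gripper_width: 0.112
gripper_force: 30.0
```

```bash
python3 -c "
from h import *
st()"
```

```text
t 22.3 tcp [ 0.6475 -0.1172  0.0918] yaw -83.86 F [-1.3  0.1  2.2] M [-0.06  0.5   0.  ] w 0.112 gf 30.0
```

move_arm([
  {"grip": 0, "xyz": [0, 0, 1], "angular": [0, 0, 0]},
  {"grip": 0, "xyz": [0, 0, 1], "angular": [0, 0, 0]},
  {"grip": 0.3, "xyz": [0, 0, 0], "angular": [0, 0, 0]},
  {"grip": 0.5, "xyz": [0, 0, -2], "angular": [0, 0, 0]},
  {"grip": 0.5, "xyz": [0, 0, -2], "angular": [0, 0, 0]},
  {"grip": 0.5, "xyz": [0, 0, -20], "angular": [0, 0, 0]},
  {"grip": 0.5, "xyz": [0, 0, -60], "angular": [0, 0, 0]},
  {"grip": 0.5, "xyz": [0, 0, -110], "angular": [0, 0, 0]},
  {"grip": 0.5, "xyz": [0, 0, -130], "angular": [0, 0, 0]},
  {"grip": 0.5, "xyz": [0, 0, -130], "angular": [0, 0, 0]},
])

```text
time_s: 23.3
tcp_pos: [0.6498, -0.1172, 0.2261]
ee_rot: [[0.107, -0.994, 0.01], [-0.994, -0.107, -0.0], [0.001, -0.01, -1.0]]
wrist_force: [0.6, 0.0, 1.0]
gripper_width: 0.498
gripper_force: 0.0
```

```bash
python3 -c "
from h import *
for n in ('top','scene'):
    try: print(red(cap(n),(.413,.222)))
    except Exception as e: print(n,e)
st();go(.414,.221,.2,-100)"
```

```text
(array([0.415 , 0.2222]), 'dir', -10.0, 'len', np.float64(0.0807), [np.int32(38), np.int32(38)])
(array([0.4115, 0.2216]), 'dir', -9.93, 'len', np.float64(0.0807), [np.int32(23), np.int32(22)])
t 23.4 tcp [ 0.6474 -0.1169  0.2209] yaw -83.88 F [ 0.1  0.  -0.6] M [ 0.09 -0.01  0.07] w 0.498 gf 0.0
xyz [-360.8  196.    21.1] rot [-2.000e-04  7.000e-04  2.813e-01]
```

move_arm([
  {"grip": 0.5, "xyz": [-40, 22, 0], "angular": [0, 0, 0.05]},
  {"grip": 0.5, "xyz": [-80, 44, 0], "angular": [0, 0, 0.1]},
  {"grip": 0.5, "xyz": [-120, 66, 0], "angular": [0, 0, 0.15]},
  {"grip": 0.5, "xyz": [-160, 87, 0], "angular": [0, 0, 0.2]},
  {"grip": 0.5, "xyz": [-200, 109, 0], "angular": [0, 0, 0.25]},
  {"grip": 0.5, "xyz": [-240, 131, 0], "angular": [0, 0, 0.28]},
  {"grip": 0.5, "xyz": [-280, 152, 20], "angular": [0, 0, 0.28]},
  {"grip": 0.5, "xyz": [-320, 174, 40], "angular": [0, 0, 0.28]},
  {"grip": 0.5, "xyz": [-350, 190, 70], "angular": [0, 0, 0.28]},
  {"grip": 0.5, "xyz": [-361, 196, 70], "angular": [0, 0, 0.28]},
])

```text
time_s: 24.4
tcp_pos: [0.4098, 0.2203, 0.1464]
ee_rot: [[-0.17, -0.985, -0.008], [-0.985, 0.17, -0.007], [0.008, 0.007, -1.0]]
wrist_force: [0.3, -1.0, -0.2]
gripper_width: 0.506
gripper_force: 0.0
```

move_arm([
  {"grip": 0.5, "xyz": [0, 0, 0], "angular": [0, 0, 0]},
  {"grip": 0.5, "xyz": [0, 0, 0], "angular": [0, 0, 0]},
  {"grip": 0.5, "xyz": [0, 0, 0], "angular": [0, 0, 0]},
  {"grip": 0.5, "xyz": [0, 0, 0], "angular": [0, 0, 0]},
])

```text
time_s: 24.8
tcp_pos: [0.4149, 0.2203, 0.1517]
ee_rot: [[-0.174, -0.985, 0.001], [-0.985, 0.174, 0.001], [-0.001, -0.001, -1.0]]
wrist_force: [-0.3, -0.1, -0.9]
gripper_width: 0.501
gripper_force: 0.0
```

```bash
python3 -c "
from h import *
st();go(.4135,.2217,.048,-100)
c=cap('scene','s7');cv2.imwrite('pics/s7c.png',np.hstack([crop(c,290,100,100,100,4),crop(c,200,190,100,100,4)]))"
```

```text
t 24.8 tcp [0.4149 0.2203 0.1517] yaw -100.02 F [-0.3 -0.1 -0.9] M [ 0.09 -0.04  0.01] w 0.501 gf 0.0
xyz [ -1.    1.7 103.7] rot [-0.0007  0.001  -0.0003]
```

View pics/s7c.png

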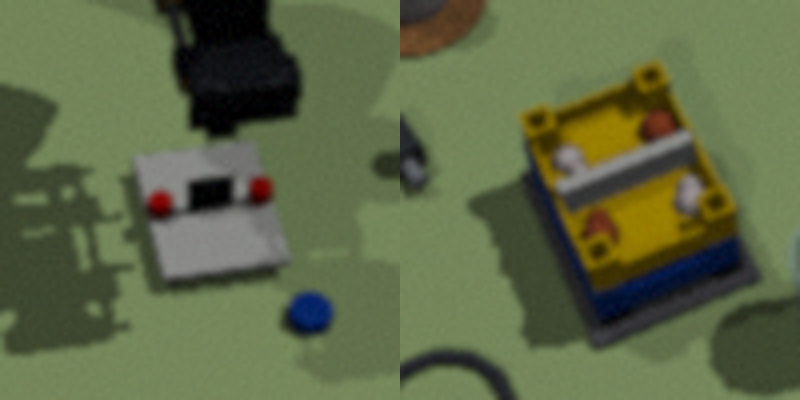

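Both trays are flush on the base (crop right, about (630,200)). The gripper is above the lid's rib (210,193).

move_arm([
  {"grip": 0.5, "xyz": [-1, 1.7, 30], "angular": [0, 0, 0]},
  {"grip": 0.5, "xyz": [-1, 1.7, 55], "angular": [0, 0, 0]},
  {"grip": 0.5, "xyz": [-1, 1.7, 75], "angular": [0, 0, 0]},
  {"grip": 0.5, "xyz": [-1, 1.7, 90], "angular": [0, 0, 0]},
  {"grip": 0.5, "xyz": [-1, 1.7, 100], "angular": [0, 0, 0]},
  {"grip": 0.5, "xyz": [-1, 1.7, 103], "angular": [0, 0, 0]},
  {"grip": 0.5, "xyz": [-1, 1.7, 103], "angular": [0, 0, 0]},
])

```text
time_s: 25.55
tcp_pos: [0.4129, 0.2221, 0.0482]
ee_rot: [[-0.173, -0.985, 0.0], [-0.985, 0.173, -0.0], [0.0, -0.0, -1.0]]
wrist_force: [0.8, -0.6, 0.1]
gripper_width: 0.501
gripper_force: 0.0
```

move_arm([
  {"grip": 0.35, "xyz": [0, 0, 0], "angular": [0, 0, 0]},
  {"grip": 0.2, "xyz": [0, 0, 0], "angular": [0, 0, 0]},
  {"grip": 0.1, "xyz": [0, 0, 0], "angular": [0, 0, 0]},
  {"grip": 0, "xyz": [0, 0, 0], "angular": [0, 0, 0]},
  {"grip": 0, "xyz": [0, 0, 0], "angular": [0, 0, 0]},
  {"grip": 0, "xyz": [0, 0, 0], "angular": [0, 0, 0]},
  {"grip": 0, "xyz": [0, 0, 0], "angular": [0, 0, 0]},
  {"grip": 0, "xyz": [0, 0, 0], "angular": [0, 0, 0]},
])

```text
time_s: 26.35
tcp_pos: [0.4127, 0.2223, 0.0483]
ee_rot: [[-0.172, -0.985, 0.0], [-0.985, 0.172, 0.0], [-0.0, -0.0, -1.0]]
wrist_force: [-1.0, 0.7, 3.0]
gripper_width: 0.11
gripper_force: 30.0
```

```bash
python3 -c "
from h import *
st()"
```

```text
t 26.35 tcp [0.4127 0.2223 0.0483] yaw -99.9 F [-1.   0.7  3. ] M [0.16 0.11 0.03] w 0.11 gf 30.0
```

move_arm([
  {"grip": 0, "xyz": [0, 0, -20], "angular": [0, 0, 0]},
  {"grip": 0, "xyz": [0, 0, -60], "angular": [0, 0, 0]},
  {"grip": 0, "xyz": [0, 0, -100], "angular": [0, 0, 0]},
  {"grip": 0, "xyz": [0, 0, -140], "angular": [0, 0, 0]},
  {"grip": 0, "xyz": [0, 0, -150], "angular": [0, 0, 0]},
  {"grip": 0, "xyz": [0, 0, -150], "angular": [0, 0, 0]},
])

```text
time_s: 26.95
tcp_pos: [0.4126, 0.2225, 0.199]
ee_rot: [[-0.173, -0.985, 0.001], [-0.985, 0.173, 0.003], [-0.003, -0.001, -1.0]]
wrist_force: [0.4, -1.4, -3.6]
gripper_width: 0.115
gripper_force: 30.0
```

```bash
python3 -c "
from h import *
st();go(.648,-.117,.2,-83.87)
c=cap('scene'); p=r.sense()['tcp_pos']
q=red(c,p[:2],p[2]-.047); print(q,p)"
```

```text
t 26.95 tcp [0.4126 0.2225 0.199 ] yaw -99.94 F [ 0.4 -1.4 -3.6] M [ 0.07 -0.01 -0.  ] w 0.115 gf 30.0
xyz [ 293.7 -290.4   -1.6] rot [-0.0013  0.0026 -0.2805]Traceback (most recent call last):
  File "<string>", line 5, in <module>
    q=red(c,p[:2],p[2]-.047); print(q,p)
  File "h.py", line 35, in red
    d=p[1]-p[0]; return ((p[0]+p[1])/2).round(4),'dir',round(float(np.degrees(np.arctan2(-d[0],d[1]))),2),'len',np.linalg.norm(d).round(4),[q[1][4] for q in b]
      ~^^^
IndexError: list index out of range
```

move_arm([
  {"grip": 0, "xyz": [29, -29, 0], "angular": [0, 0, -0.04]},
  {"grip": 0, "xyz": [60, -60, 0], "angular": [0, 0, -0.08]},
  {"grip": 0, "xyz": [92, -91, 0], "angular": [0, 0, -0.12]},
  {"grip": 0, "xyz": [124, -123, 0], "angular": [0, 0, -0.16]},
  {"grip": 0, "xyz": [156, -154, 0], "angular": [0, 0, -0.2]},
  {"grip": 0, "xyz": [188, -186, 0], "angular": [0, 0, -0.24]},
  {"grip": 0, "xyz": [220, -218, 0], "angular": [0, 0, -0.28]},
  {"grip": 0, "xyz": [250, -247, 0], "angular": [0, 0, -0.28]},
  {"grip": 0, "xyz": [275, -272, 0], "angular": [0, 0, -0.28]},
  {"grip": 0, "xyz": [294, -290, 0], "angular": [0, 0, -0.28]},
])

```text
time_s: 28.0
tcp_pos: [0.6471, -0.1194, 0.1933]
ee_rot: [[0.105, -0.994, -0.007], [-0.995, -0.105, 0.0], [-0.001, 0.007, -1.0]]
wrist_force: [0.3, 1.0, -3.4]
gripper_width: 0.115
gripper_force: 30.0
```

move_arm([
  {"grip": 0, "xyz": [0, 0, 0], "angular": [0, 0, 0]},
  {"grip": 0, "xyz": [0, 0, 0], "angular": [0, 0, 0]},
  {"grip": 0, "xyz": [0, 0, 20], "angular": [0, 0, 0]},
  {"grip": 0, "xyz": [0, 0, 40], "angular": [0, 0, 0]},
  {"grip": 0, "xyz": [0, 0, 50], "angular": [0, 0, 0]},
  {"grip": 0, "xyz": [0, 0, 50], "angular": [0, 0, 0]},
  {"grip": 0, "xyz": [0, 0, 50], "angular": [0, 0, 0]},
])

```text
time_s: 28.7
tcp_pos: [0.6478, -0.1169, 0.1484]
ee_rot: [[0.108, -0.994, 0.0], [-0.994, -0.108, -0.0], [0.0, -0.0, -1.0]]
wrist_force: [-0.2, 0.0, -3.0]
gripper_width: 0.113
gripper_force: 30.0
```

```bash
python3 -c "
from h import *
st();go(.648,-.117,.134,-83.87)
s=cap('scene');t=cap('top');cv2.imwrite('pics/a8.png',np.hstack([crop(t,340,140,100,100,4),crop(s,205,195,100,100,4)[:400,:400]]))
p=np.array(r.sense()['tcp_pos']);z=p[2]-.0483
H=hsv(s); m=sel(s,(H[...,1]<60)&(H[...,2]>90),p[:2],z+.02,.085)
h=cv2.convexHull(np.argwhere(m)[:,::-1].astype(np.int32)); a=cv2.approxPolyDP(h,1.6,True)[:,0]
for q,e in zip(a,ray(s,a,z+.012)): print(q,e.round(4), (1000*(e-p[:2])@np.array([[.106,-.994],[.994,.106]]).T).round(1))
"
```

```text
t 28.7 tcp [ 0.6478 -0.1169  0.1484] yaw -83.81 F [-0.2  0.  -3. ] M [ 0.09 -0.1   0.02] w 0.113 gf 30.0
xyz [ 0.1 -0.2 14.4] rot [-0.     -0.0005  0.0011]
[282 236] [ 0.7055 -0.0624] [-48.3  62.6]
[259 245] [ 0.7108 -0.1236] [13.1 61.4]
[249 244] [ 0.6995 -0.146 ] [34.2 47.8]
[228 212] [ 0.5872 -0.1722] [ 48.3 -66.6]
[234 209] [ 0.5833 -0.1552] [ 31.  -68.7]
[278 228] [ 0.6793 -0.0648] [-48.7  36.3]
```

View pics/a8.png

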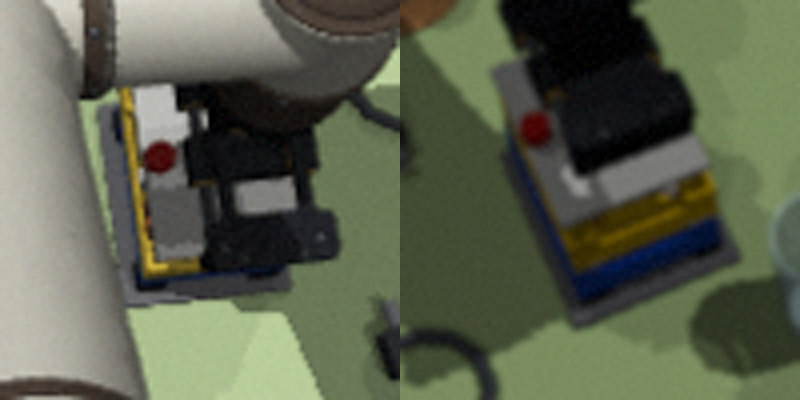

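The lid hangs level above the stack and is centred: its edges are at ±48.3 mm, about the same as for the trays. Descending with a force check.

move_arm([
  {"grip": 0, "xyz": [0, 0, 6], "angular": [0, 0, 0]},
  {"grip": 0, "xyz": [0, 0, 10], "angular": [0, 0, 0]},
  {"grip": 0, "xyz": [0, 0, 12], "angular": [0, 0, 0]},
  {"grip": 0, "xyz": [0, 0, 13], "angular": [0, 0, 0]},
  {"grip": 0, "xyz": [0, 0, 14], "angular": [0, 0, 0]},
  {"grip": 0, "xyz": [0, 0, 15], "angular": [0, 0, 0]},
  {"grip": 0, "xyz": [0, 0, 15], "angular": [0, 0, 0]},
])

```text
time_s: 29.5
tcp_pos: [0.6476, -0.1174, 0.133]
ee_rot: [[0.107, -0.994, -0.0], [-0.994, -0.107, 0.0], [-0.0, 0.0, -1.0]]
wrist_force: [-0.1, -0.3, -3.5]
gripper_width: 0.114
gripper_force: 30.0
```

```bash
python3 -c "
from h import *
st()"
```

```text
t 29.5 tcp [ 0.6476 -0.1174  0.133 ] yaw -83.87 F [-0.1 -0.3 -3.5] M [ 0.12 -0.    0.02] w 0.114 gf 30.0
```

move_arm([
  {"grip": 0, "xyz": [0, 0, 2], "angular": [0, 0, 0]},
  {"grip": 0, "xyz": [0, 0, 4], "angular": [0, 0, 0]},
  {"grip": 0, "xyz": [0, 0, 6], "angular": [0, 0, 0]},
  {"grip": 0, "xyz": [0, 0, 8], "angular": [0, 0, 0]},
  {"grip": 0, "xyz": [0, 0, 9], "angular": [0, 0, 0]},
  {"grip": 0, "xyz": [0, 0, 9.5], "angular": [0, 0, 0]},
  {"grip": 0, "xyz": [0, 0, 9.5], "angular": [0, 0, 0]},
])

```text
time_s: 30.2
tcp_pos: [0.6476, -0.1173, 0.1244]
ee_rot: [[0.107, -0.994, 0.0], [-0.994, -0.107, -0.0], [0.0, -0.0, -1.0]]
wrist_force: [-2.7, 1.5, 3.4]
gripper_width: 0.113
gripper_force: 30.0
```

```bash
python3 -c "
from h import *
st()"
```

```text
t 30.2 tcp [ 0.6476 -0.1173  0.1244] yaw -83.86 F [-2.7  1.5  3.4] M [ 0.51  0.76 -0.06] w 0.113 gf 30.0
```

move_arm([
  {"grip": 0, "xyz": [0, 0, 1], "angular": [0, 0, 0]},
  {"grip": 0, "xyz": [0, 0, 1], "angular": [0, 0, 0]},
  {"grip": 0.2, "xyz": [0, 0, 0], "angular": [0, 0, 0]},
  {"grip": 0.3, "xyz": [0, 0, -2], "angular": [0, 0, 0]},
  {"grip": 0.3, "xyz": [0, 0, -2], "angular": [0, 0, 0]},
  {"grip": 0.3, "xyz": [0, 0, -20], "angular": [0, 0, 0]},
  {"grip": 0.2, "xyz": [0, 0, -45], "angular": [0, 0, 0]},
  {"grip": 0, "xyz": [40, 0, -45], "angular": [0, 0, 0]},
  {"grip": 0, "xyz": [40, 0, -45], "angular": [0, 0, 0]},
  {"grip": 0, "xyz": [40, 0, -45], "angular": [0, 0, 0]},
])

```text
time_s: 31.2
tcp_pos: [0.6517, -0.1579, 0.168]
ee_rot: [[0.105, -0.994, -0.001], [-0.994, -0.105, 0.0], [-0.0, 0.001, -1.0]]
wrist_force: [-0.1, 0.7, -0.7]
gripper_width: 0.042
gripper_force: 0.0
```

```bash
python3 -c "
from h import *
st();go(.648+.0043,-.1171-.0398,.137,-83.87)
t=cap('top');s=cap('scene')
for c in(t,s):
    H=hsv(c); m=sel(c,((H[...,0]<8)|(H[...,0]>172))&(H[...,1]>140)&(H[...,2]>50),(.648,-.117),.104,.07); print([(ray(c,q[0],.104)[0].round(4),q[1][4]) for q in blobs(m)])"
```

```text
t 31.2 tcp [ 0.6517 -0.1579  0.168 ] yaw -83.97 F [-0.1  0.7 -0.7] M [ 0.07 -0.03  0.04] w 0.042 gf 0.0
xyz [-1.  -0.7 31. ] rot [ 0.0005  0.0003 -0.0018]
[]
[(array([ 0.6422, -0.0794]), np.int32(40))]
```

move_arm([
  {"grip": 0, "xyz": [-1, -0.5, 15], "angular": [0, 0, 0]},
  {"grip": 0, "xyz": [-1, -0.5, 26], "angular": [0, 0, 0]},
  {"grip": 0, "xyz": [-1, -0.5, 31], "angular": [0, 0, 0]},
  {"grip": 0, "xyz": [-1, -0.5, 33], "angular": [0, 0, 0]},
  {"grip": 0, "xyz": [-1, -0.5, 35], "angular": [0, 0, 0]},
  {"grip": 0, "xyz": [-1, -0.5, 37], "angular": [0, 0, 0]},
  {"grip": 0, "xyz": [-1, -0.5, 39], "angular": [0, 0, 0]},
  {"grip": 0, "xyz": [-1, -0.5, 40], "angular": [0, 0, 0]},
  {"grip": 0, "xyz": [-1, -0.5, 40], "angular": [0, 0, 0]},
])

```text
time_s: 32.2
tcp_pos: [0.6523, -0.1561, 0.128]
ee_rot: [[0.107, -0.994, -0.001], [-0.994, -0.107, -0.0], [-0.0, 0.001, -1.0]]
wrist_force: [0.9, 0.4, 0.8]
gripper_width: 0.002
gripper_force: 0.0
```

```bash
python3 -c "
from h import *
st()"
```

```text
t 32.2 tcp [ 0.6523 -0.1561  0.128 ] yaw -83.87 F [0.9 0.4 0.8] M [ 0.11 -0.04 -0.01] w 0.002 gf 0.0
```

move_arm([
  {"grip": 0, "xyz": [0, 0, 1.5], "angular": [0, 0, 0]},
  {"grip": 0, "xyz": [0, 0, 1.5], "angular": [0, 0, 0]},
])

```text
time_s: 32.4
tcp_pos: [0.6526, -0.1562, 0.1275]
ee_rot: [[0.107, -0.994, 0.001], [-0.994, -0.107, -0.0], [0.0, -0.001, -1.0]]
wrist_force: [-0.5, 0.4, 2.1]
gripper_width: 0.008
gripper_force: 1.0
```

move_arm([
  {"grip": 0, "xyz": [0, 0, -20], "angular": [0, 0, 0]},
  {"grip": 0, "xyz": [0, 0, -45], "angular": [0, 0, 0]},
  {"grip": 0, "xyz": [-40, 0, -45], "angular": [0, 0, 0]},
  {"grip": 0, "xyz": [-79, 0, -45], "angular": [0, 0, 0]},
  {"grip": 0, "xyz": [-79, 0, -45], "angular": [0, 0, 0]},
  {"grip": 0, "xyz": [-79, 0, -45], "angular": [0, 0, 0]},
])

```text
time_s: 33.0
tcp_pos: [0.6439, -0.0767, 0.1721]
ee_rot: [[0.108, -0.994, 0.0], [-0.994, -0.108, -0.0], [0.0, -0.0, -1.0]]
wrist_force: [0.3, -1.0, -0.4]
gripper_width: 0.004
gripper_force: 0.0
```

```bash
python3 -c "
from h import *
st();go(.648-.0043,-.1171+.0398,.137,-83.87)"
```

```text
t 33.0 tcp [ 0.6439 -0.0767  0.1721] yaw -83.77 F [ 0.3 -1.  -0.4] M [ 0.08 -0.03  0.01] w 0.004 gf 0.0
xyz [ 0.6  0.3 35.1] rot [-0.     -0.      0.0017]
```

Clip one followed to the bottom: the force was near zero at 9 mm and 2 N at the stop. Now the second.

move_arm([
  {"grip": 0, "xyz": [0.6, 0.3, 18], "angular": [0, 0, 0]},
  {"grip": 0, "xyz": [0.6, 0.3, 30], "angular": [0, 0, 0]},
  {"grip": 0, "xyz": [0.6, 0.3, 35], "angular": [0, 0, 0]},
  {"grip": 0, "xyz": [0.6, 0.3, 37], "angular": [0, 0, 0]},
  {"grip": 0, "xyz": [0.6, 0.3, 39], "angular": [0, 0, 0]},
  {"grip": 0, "xyz": [0.6, 0.3, 41], "angular": [0, 0, 0]},
  {"grip": 0, "xyz": [0.6, 0.3, 43], "angular": [0, 0, 0]},
  {"grip": 0, "xyz": [0.6, 0.3, 45], "angular": [0, 0, 0]},
  {"grip": 0, "xyz": [0.6, 0.3, 46], "angular": [0, 0, 0]},
  {"grip": 0, "xyz": [0.6, 0.3, 46], "angular": [0, 0, 0]},
])

```text
time_s: 34.0
tcp_pos: [0.6439, -0.0785, 0.1274]
ee_rot: [[0.107, -0.994, 0.001], [-0.994, -0.107, -0.001], [0.001, -0.0, -1.0]]
wrist_force: [-2.6, -0.2, 6.4]
gripper_width: 0.003
gripper_force: 3.1
```

move_arm([
  {"grip": 0, "xyz": [0, 0, -20], "angular": [0, 0, 0]},
  {"grip": 0, "xyz": [0, 0, -60], "angular": [0, 0, 0]},
  {"grip": 0, "xyz": [0, 40, -100], "angular": [0, 0, 0]},
  {"grip": 0, "xyz": [0, 90, -120], "angular": [0, 0, 0]},
  {"grip": 0, "xyz": [0, 140, -120], "angular": [0, 0, 0]},
  {"grip": 0, "xyz": [0, 180, -120], "angular": [0, 0, 0]},
  {"grip": 0, "xyz": [0, 200, -120], "angular": [0, 0, 0]},
  {"grip": 0, "xyz": [0, 200, -120], "angular": [0, 0, 0]},
  {"grip": 0, "xyz": [0, 200, -120], "angular": [0, 0, 0]},
])

```text
time_s: 34.9
tcp_pos: [0.4454, -0.0996, 0.2466]
ee_rot: [[0.107, -0.994, 0.002], [-0.994, -0.107, -0.0], [0.0, -0.002, -1.0]]
wrist_force: [-1.1, -0.0, 0.5]
gripper_width: 0.004
gripper_force: 0.0
```

```bash
python3 -c "
from h import *
st();t=cap('top');s=cap('scene');cv2.imwrite('pics/a9.png',np.hstack([crop(t,340,140,100,100,4),crop(s,205,195,100,100,4)]))
P=[]
for c in(t,s):
    H=hsv(c); m=sel(c,((H[...,0]<8)|(H[...,0]>172))&(H[...,1]>140)&(H[...,2]>50),(.648,-.117),.1,.07); b=sorted(blobs(m,5),key=lambda q:-q[1][4])[:2]; b.sort(key=lambda q:q[0][0]*(1 if c is s else -1)); P.append([q[0] for q in b]); print([q[1][4] for q in b])
for a,b in zip(*P): print(tri(t,s,a,b))
a,b=blue(t,(.4,-.22),.09,.06),blue(s,(.4,-.22),.09,.06); print('cap',tri(t,s,a,b))
cv2.imwrite('pics/fs.png',s['img'][:,:,::-1])"
```

```text
t 34.9 tcp [ 0.4454 -0.0996  0.2466] yaw -83.87 F [-1.1 -0.   0.5] M [ 0.08 -0.07 -0.04] w 0.004 gf 0.0
[np.int32(41), np.int32(40)]
[np.int32(37), np.int32(34)]
[ 0.6523 -0.1588  0.0982]
[ 0.6441 -0.0786  0.0993]
cap [ 0.3982 -0.2195  0.0907]
```

View pics/a9.png

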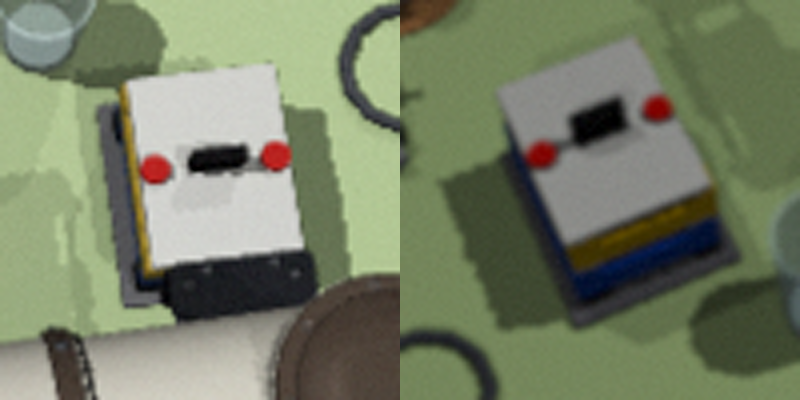

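View pics/fs.png

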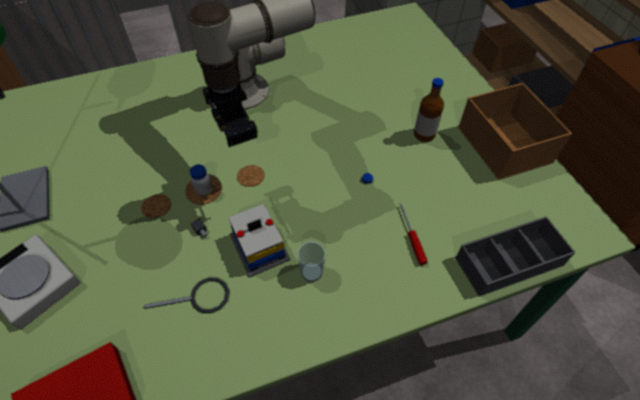

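Lid flush on both trays, with both clips down: their centroids sit at z ≈ .099, where a raised clip would read .104. The jar stands upright on the mat (scene 200,180), and the other things are untouched.

```bash
python3 -c "
from station import r
print(r.finish_job())"
```

```text
the job is handed in; nothing more can be done
None
```

The job is handed in: the jar stands upright on the cork mat, the blue and yellow trays (the only two present) and the lid are seated on the base, and both clips are pressed down; no verdict came back.

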